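Prop the sole heater's hood open and unload the warm half-soles with the spatula

ROBOT

A 7-joint arm with a two-finger parallel gripper is mounted at the origin on the work surface. World frame = base frame: x ahead of the robot, y to its left, z up, the work surface at z = 0. Lengths are in m, angles in rad, forces in N, time in s.
With the tool pointing down it reaches from about 0.4 to 0.875 m from the base axis. Payload 19.3 kg.
Tool frame: the origin (TCP) lies between the finger pads; the fingertips stand 17 mm ahead of it and the grasp point (between the pads) lies 2 mm behind it (bot.finger_overhang is the distance from the TCP to the fingertips, in m); z points along the fingers, y is the line along which they close (so a half turn about z gives the same grasp; the last joint's range is limited). The gripper opens to 85 mm and grips with 20 to 120 N. Pads are 22 mm wide; open, the fingers measure 114 mm over their backs; the gripper's body (76 mm by 85 mm) begins 54 mm behind the grasp point. The pads swing forward as they close: fully open they stand 13 mm farther back than shut.
Start: joints at [-1.332, 0.521, -0.036, 1.599, 0.021, 1.021, -0.113], TCP at [0.19, 0.595, 0.248] pointing down, gripper open.
Joint ranges: [-2.91, 2.91], [-0.3, 2.13], [-1.5, 1.42], [0.17, 2.43], [-1.26, 4.41], [0.16, 1.93], [-2.52, 2.52]. Speed limits (rad/s): [1.89, 1.89, 2.39, 2.39, 3.01, 3.01, 3.01].

INTERFACE

Orientations are given as [roll, pitch, yaw] about the fixed x, y, z axes, in that order (R = Rz(yaw) Ry(pitch) Rx(roll)).
In Python, from workcell import observe, grab_frame, bot gives the robot as it stands.
- The arm moves only by the shell command python3 -m crank 'ROWS' [FORCE]. ROWS is a JSON object of lists of equal length, an entry for each row: "linear": the shift along the world's x, y, z each as a share of 0.25 m, from -1 to 1, a list of three; "delta_rot": the turn, a rotation vector about the world's x, y, z each as a share of 30 degrees, from -1 to 1, a list of three; "fingers": the opening, from -1 (shut) to 1 (fully open). In form: {"linear": [[dx, dy, dz], ...], "delta_rot": [[rx, ry, rz], ...], "fingers": [fingers, ...]}. A call has 1 to 5 rows; each row is the pose to reach, as a shift and turn from the pose commanded when the call began; what a row does not reach only later rows make up. A row lasts 1/10 s, in which the tool goes at most 50 mm and 8.59 degrees, less where a joint would pass 70% of its speed; a pose out of reach is approached as far as the arm can. A call with a number of a shift or a turn outside -1 to 1 is refused whole. A call with a gripper value outside its range is refused whole. The fingers move at their own pace and stop on an object; FORCE is the grip in N (left out, the last holds). Time passes only in rows, so rows that repeat a pose let the fingers close. It gives the time, the measured TCP pose, the force, the opening and the grip force at its end, in the units of the state.
- observe(): the state, without advancing time (a new reading comes with each control period).
- grab_frame(name): name is "scene" or "top"; returns a dict with "image" (420x560x3 uint8, red, green, blue), "mtx" (3x3 intrinsics, pixels), "xyz" and "orientation" of the camera in the world. Camera axes: x right, y down, z forward; pixel columns grow to the right and rows downward; lengths in m; the calibration is good to about 2 mm. A picture is of the moment at which its call begins. There is no depth.
- bot.job_done(): hands the job in; it is judged then, once.
The state is a dict: "clock": time; "qpos": joint angles; "qd": joint speeds; "joint_efforts": joint torques, N m; "position": TCP position; "tool_rot": TCP orientation; "force": force on the tool from outside, world axes, zero at the start; "moment": the same for the moment, N m; "grip_width": finger opening in m; "finger_force": force on a finger pad.
Only numpy, scipy, OpenCV 4.12 (cv2) and the standard library are available. Lean on these libraries where they do the work, as an engineer would, in place of code of your own. Each camera call takes 0.05 s, during which the arm holds its last target. There are 200 camera calls.

TASK

The half-soles in the sole heater are warm and their top is sticky with cement: lift the hood without ever letting it drop, swing the prop rod up and lower the hood until the rod's tip stands in the holding hole and carries it. Then, touching the soles with nothing but the spatula, slide it under each sole in turn, lift it out and lay it flat, sticky side up, in the middle of its own pair of rails on the cooling rack, dropping none on the bench. Finally lay the spatula flat back on its cork mat, leave the hood propped, and leave the hammer, pliers, tub and shoe where they are.

Things in the scene. Friction and masses are not known exactly. Their poses are not given: they have to be found in the camera images.
- heater: Sole heater, green metal box fixed on the bench. Origin on the bench under the deck; x from its front (robot side) to its hinge at the back, y to its left, z up. Deck x -100..+115, y -134..+134 mm, top z = 70 mm, carrying three pairs of rails (see heater_bay2). Left of the deck a lower grey control ledge, y 134..205 mm, top z = 50 mm, over which the prop rod lies.
- heater_bay2 (a point): Middle of the centre pair of rails on the heater deck (heater x = -20, y = 0, z = 95 mm), at rail-top height. Rails run along heater x (-95..+80 mm), 25 mm high, 6 mm wide, 54 mm clear in a pair; the other pairs are at y = +84 and -84 mm. A sole lies flat across a pair, long way along x, so a blade slides under it from the front, between deck and sole.
- hood (a joint): Angle of the green hood, rad: 0 shut (the start), at most 1.43. 268 mm wide, 200 mm from hinge to front wall, 44 mm deep, 0.7 kg; about 5 N at the bar. Stiff hinge: left steeper than 1.2 it stays; left below 1.05 it falls shut unless the rod holds it. Resting on the rod it reads 0.94; raise it above 1.2 before swinging the rod up.
- hood_hinge (a point): On the hood's hinge axis, in the middle of its width: heater x = 100, y = 0, z = 85 mm.
- hood_bar (a point): Middle of the hood's black grip bar: round, 12 mm thick, 130 mm long, along heater y, 39 mm gap to the hood's front wall. Turns with the hood about the hinge: at angle a, heater x = 100 - 245 cos a + 12 sin a, y = 0, z = 85 + 245 sin a + 12 cos a (mm). It can turn between fingers that hold it from above.
- hood_hole (a point): The holding hole: a slot, 24 mm long in the rod's swing plane, in a steel ear sticking out from the hood's left side; the point is the hole's centre on the ear's lower face. Turns with the hood; when shut, 160 mm in front of the hinge axis and 25 mm above it, at heater y = 172 mm.
- prop (a joint): Angle of the prop rod, rad: 0 lying level towards the back; grows as its free end swings up; end stop at 0.92, where it stands right for the hole: raise the hood, swing the rod up to the stop, lower the hood on to it. Stays where it is left (friction; 1 to 3 N at the sleeve to move).
- prop_pivot (a point): Pivot of the prop rod, axis along heater y: heater x = -85, y = 172, z = 78 mm.
- prop_grip (a point): Middle of the rod's red sleeve (16 mm thick, 60 mm long), 100 mm from the pivot along the rod. The rod is 8 mm thick; lying at angle 0 its axis is 28 mm above the ledge and there are 30 mm free between sleeve and deck. It can turn between fingers that close along heater y.
- prop_tip (a point): Centre of the top face of the rod's collar (33 mm disc), 188 mm from the pivot; the 10 mm tip beyond it goes into the hole and the collar stops against the ear. In place, this point is within 10 mm of hood_hole.
- sole1_center (a point): Centre (half-way up) of a brown leather half-sole, 112 x 74 x 6 mm, 60 g, rounded ends, long way along its x, sticky side up (+z). Absent in some starts.
- sole2_center (a point): Centre (half-way up) of a tan crepe half-sole, 112 x 74 x 6 mm, 60 g, rounded ends, long way along its x, sticky side up (+z). Absent in some starts.
- sole3_center (a point): Centre (half-way up) of a black rubber half-sole, 112 x 74 x 6 mm, 60 g, rounded ends, long way along its x, sticky side up (+z). Absent in some starts.
- rack: Cooling rack, fixed on the bench. Origin on the bench under its middle; x from its front (robot side) to its back, y left, z up. Aluminium plate 175 x 262 x 6 mm with three pairs of steel rails like the heater's along x (x -80..+80 mm), tops at z = 46 mm, 40 mm high, 6 mm wide, 54 mm clear between the two of a pair, so a blade fits between them, open to the front.
- rack_bay1 (a point): Middle of the left (+y) pair of rails on the rack, at rail-top height.
- rack_bay2 (a point): Middle of the centre pair of rails on the rack, at rail-top height.
- rack_bay3 (a point): Middle of the right (-y) pair of rails on the rack, at rail-top height.
- spatula_grip (a point): Grip point of the spatula's wooden handle, half-way up it: the handle is level, 20 mm wide, 24 mm high, and runs from 40 mm ahead to 40 mm behind this point along the spatula's x, 83 mm above the blade's underside. Spatula x points from handle to blade tip, z up. 170 g; it stands by itself on its blade.
- spatula_blade (a point): Point in the spatula's flat blade (half-way through its 3 mm), 135 mm ahead of the grip and 81 mm below it. The blade reaches from 70 mm behind to 59 mm ahead of this point and is 44 mm wide; a sloping shank joins its back end to the handle.
- mat_top (a point): Centre of the top of the spatula's cork mat, 340 mm along its x, 100 mm wide, 3 mm thick, fixed.
- hammer: Bystander: hammer, 260 mm.
- pliers: Bystander: black-handled pliers, 150 mm.
- tub: Bystander: white plastic tub, 100 x 130 x 60 mm.
- shoe: Bystander: white shoe on its last, 200 mm long, 110 mm high.
Not all that is in view belongs to the job. Leave any red look-alike of the part that bears spatula_grip alone.

How it is judged:
On the way, in this order (a step that is already met when the one before it is completed fails the run):
1. the hood rests on the prop rod, the rod's tip in the holding hole, and the fingers are off both (distance between prop_tip and hood_hole below 0.01 m and value of joint hood between 0.892 and 0.992 rad and contact force between the fingers and hood below 0.3 N and contact force between the fingers and prop below 0.3 N), for 0.4 s.
2. after that, the first sole lies on a pair of rails of the cooling rack ((((horizontal distance between sole1_center and rack_bay1 below 0.025 m or horizontal distance between sole1_center and rack_bay2 below 0.025 m or horizontal distance between sole1_center and rack_bay3 below 0.025 m) and z of sole1_center in the frame of rack between 0.044 and 0.055 m and angle between sole1_center's own z axis and vertical below 0.1 rad) or ((horizontal distance between sole2_center and rack_bay1 below 0.025 m or horizontal distance between sole2_center and rack_bay2 below 0.025 m or horizontal distance between sole2_center and rack_bay3 below 0.025 m) and z of sole2_center in the frame of rack between 0.044 and 0.055 m and angle between sole2_center's own z axis and vertical below 0.1 rad) or ((horizontal distance between sole3_center and rack_bay1 below 0.025 m or horizontal distance between sole3_center and rack_bay2 below 0.025 m or horizontal distance between sole3_center and rack_bay3 below 0.025 m) and z of sole3_center in the frame of rack between 0.044 and 0.055 m and angle between sole3_center's own z axis and vertical below 0.1 rad))), for 0.2 s.
At the end, for the whole second after the job is handed in: hood resting on the rod, tip in the hole (collar within 10 mm of it); every sole flat on the rack, sticky side up, centre within 25 mm of a bay's middle; spatula flat on its mat, within 0.5 rad of its length, blade point at most 50 mm off its centre line and -120 to 130 mm along it, at rest (distance between prop_tip and hood_hole below 0.01 m and value of joint hood between 0.892 and 0.992 rad and (horizontal distance between sole1_center and rack_bay1 below 0.025 m or horizontal distance between sole1_center and rack_bay2 below 0.025 m or horizontal distance between sole1_center and rack_bay3 below 0.025 m) and z of sole1_center in the frame of rack between 0.044 and 0.055 m and angle between each of sole1_center, sole2_center, sole3_center, spatula_blade's own z axis and vertical below 0.1 rad and (horizontal distance between sole2_center and rack_bay1 below 0.025 m or horizontal distance between sole2_center and rack_bay2 below 0.025 m or horizontal distance between sole2_center and rack_bay3 below 0.025 m) and z of sole2_center in the frame of rack between 0.044 and 0.055 m and (horizontal distance between sole3_center and rack_bay1 below 0.025 m or horizontal distance between sole3_center and rack_bay2 below 0.025 m or horizontal distance between sole3_center and rack_bay3 below 0.025 m) and z of sole3_center in the frame of rack between 0.044 and 0.055 m and x of spatula_blade in the frame of mat_top between -0.12 and 0.13 m and y of spatula_blade in the frame of mat_top between -0.05 and 0.05 m and z of spatula_blade in the frame of mat_top below 0.008 m and angle between the x axis of spatula_blade and the x axis of mat_top, either way round below 0.5 rad and linear speed of spatula below 0.02 m/s); the robot touches nothing.
It fails at once if a sole is touched by the fingers or the arm (contact force between any of the fingers, the arm and sole1 above 0.5 N or contact force between any of the fingers, the arm and sole2 above 0.5 N or contact force between any of the fingers, the arm and sole3 above 0.5 N).
It fails at once if a sole falls on the bench (height (world z) of any of sole1_center, sole2_center, sole3_center below 0.025 m).
It fails at once if the hood is let drop (swings down faster than 2.5 rad/s) (velocity of joint hood below -2.5 rad/s).
It fails at once if the hammer, pliers, tub or shoe is shifted more than 30 mm (distance of any of hammer, pliers, tub, shoe from where it was at the start of the episode above 0.03 m).
Of sole1, sole2, sole3 only 2 to 3 are there at a start; the rules pass over those that are not, and their reading is None.
At some moment in a run one of spatula may be knocked a few centimetres aside while the robot is not near it.
It also fails if it takes over 208 s, if anything falls off the work surface, if the arm or the gripper's body presses on something with over 40 N, if the wrist force passes 120 N, or if a joint passes its speed limit or range.

## Working session

There is one attempt and no reset: what is moved stays moved. The work goes in short steps, Python scripts to look and compute and a shell command to move; the robot and the scene stay as the last step left them, time stands still between calls to the robot, and variables do not carry over. Pictures are saved under pics/ and viewed, at most 14 in all, crops included, and the job is handed in when it is done.

```bash
ls; mkdir -p pics
cat > h.py <<'E'
import numpy as np, cv2
from scipy.spatial.transform import Rotation as R
from workcell import observe, grab_frame, bot
E
python3 - <<'E'
from h import *
s=observe();print(s)
for n in("scene","top"):
    f=grab_frame(n);cv2.imwrite(f"pics/{n}0.png",f["image"][:,:,::-1]);np.savez(f"{n}0.npz",**f)
    print(n,f["mtx"],f["xyz"],f["orientation"])
E
```

```text
pics
{'clock': 0.0, 'qpos': array([-1.33221335,  0.52206752, -0.03633781,  1.59997291,  0.02119844,
        1.02110296, -0.11279678]), 'qd': array([ 0.00038195, -0.00049511,  0.0011766 ,  0.00035197, -0.001044  ,
       -0.00125296,  0.00138801]), 'joint_efforts': array([-1.45026865e-03, -9.27120996e+01,  1.97910190e+00, -3.69955659e+01,
        1.77356147e-02,  8.07103846e-03,  6.23638766e-05]), 'position': array([0.1898705 , 0.59513818, 0.24770483]), 'tool_rot': array([-3.14042931e+00,  7.60318043e-05,  2.83281054e+00]), 'force': array([0.40572116, 0.92496334, 0.04847509]), 'moment': array([ 0.02604342, -0.04772342,  0.07656432]), 'finger_force': 0.0, 'grip_width': 0.08564273343309171}
scene [[410.91108379   0.         284.64453099]
 [  0.         410.91108379 213.35254987]
 [  0.           0.           1.        ]] [ 1.13552786 -0.54346201  1.06809438] [-2.42123478  0.0121933   0.8496395 ]
top [[395.29269472   0.         277.68086578]
 [  0.         395.29269472 211.58215879]
 [  0.           0.           1.        ]] [ 0.41941061 -0.00495085  1.43678125] [-3.07119837e+00  1.10980752e-04 -1.58295807e+00]
```

View pics/scene0.png

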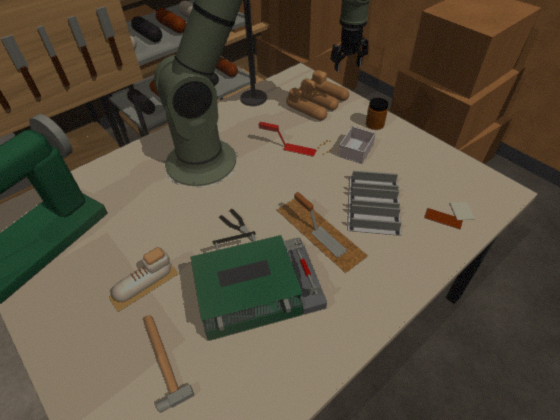

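View pics/top0.png

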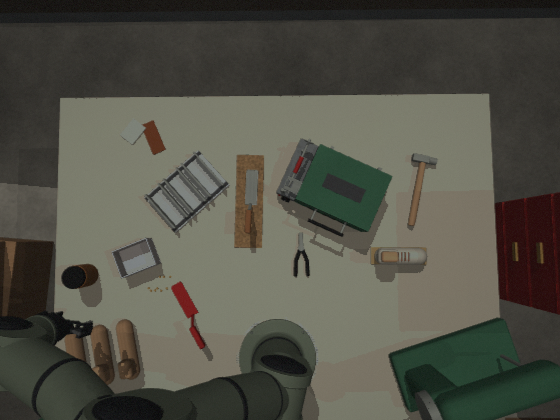

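Run:
```python
import cv2
a=cv2.imread("pics/top0.png")[125:270,140:400];cv2.imwrite("pics/c1.png",cv2.resize(a,None,fx=3,fy=3,interpolation=cv2.INTER_CUBIC))
```

```text
(no output)
```

View pics/c1.png

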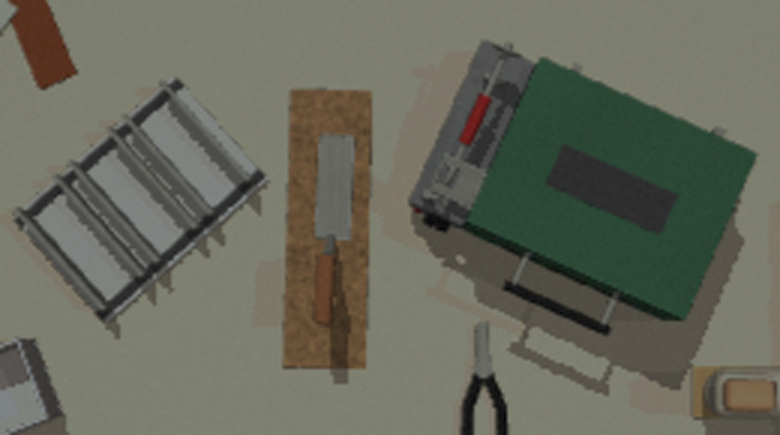

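```bash
cat >> h.py <<'E'
from scipy.optimize import least_squares
def proj(f,P):
    r=R.from_euler("xyz",f["orientation"]).as_matrix()
    c=(np.atleast_2d(P)-f["xyz"])@r; return (c[:,:2]/c[:,2:])@np.diag([f["mtx"][0,0],f["mtx"][1,1]])+f["mtx"][:2,2]
def pt(p,q):
    q=np.atleast_2d(np.array(q,float))/1000; c,s=np.cos(p[2]),np.sin(p[2])
    return np.c_[p[0]+c*q[:,0]-s*q[:,1],p[1]+s*q[:,0]+c*q[:,1],q[:,2]]
def fit(obs,x0):  # obs list of (frame, local mm, px)
    fn=lambda p:np.concatenate([(proj(f,pt(p,L))-np.array(u)).ravel() for f,L,u in obs])
    r=least_squares(fn,x0,loss="soft_l1");return r.x,np.abs(r.fun).max(),r.fun
def load(n): return dict(np.load(n))
E
cat > fit1.py <<'E'
from h import *
T=load("top0.npz");S=load("scene0.npz")
cr=lambda a:np.array(a)/3+[140,125]-1/3
H=fit([(T,[[-145,65,97],[-145,-65,97],[15,172,78]],cr([[508,287],[607,329],[476,120]]))],[.7,-.1,-.4])
K=fit([(T,[[-87.5,131,6],[-87.5,-131,6],[87.5,-131,6],[87.5,131,6]],cr([[106,322],[268,181],[178,78],[14,210]]))],[.6,.3,.7])
M=fit([(T,[[-170,50,3],[-170,-50,3],[170,-50,3],[170,50,3]],cr([[283,367],[365,369],[372,90],[291,90]]))],[.6,.1,0])
B=fit([(T,[[59,22,6],[59,-22,6],[-70,-22,6],[-70,22,6]],cr([[319,135],[354,136],[350,240],[316,239]]))],[.6,.1,0])
for n,v in zip("HKMB",(H,K,M,B)):print(n,v[0].round(4),v[2].round(1))
np.savez("pose.npz",H=H[0],K=K[0],M=M[0],B=B[0])
h,k=H[0],K[0]
for nm,f in(("top",T),("scene",S)):
    im=cv2.resize(cv2.imread(f"pics/{nm}0.png"),None,fx=3,fy=3)
    def ln(p,L,c):cv2.polylines(im,[((proj(f,pt(p,L))+.33)*3).astype(int)],False,c,1)
    ln(h,[[-145,65,97],[-145,-65,97]],(0,0,255));ln(h,[[-85,172,78],[103,172,78]],(255,0,255))
    ln(h,[[-100,-134,0],[-100,205,0],[-100,205,50],[115,205,50]],(0,255,255))
    ln(h,[[100,134,85],[100,-134,85]],(0,255,255))
    for y in(-114,-54,-30,30,54,114):ln(k,[[-80,y,46],[80,y,46]],(0,0,255))
    ln(B[0],[[59,22,6],[59,-22,6],[-70,-22,6],[-70,22,6],[59,22,6]],(0,255,0));ln(B[0],[[-175,0,98],[-95,0,98]],(0,0,255))
    ln(M[0],[[-170,50,3],[-170,-50,3],[170,-50,3],[170,50,3],[-170,50,3]],(255,255,0))
    im=im[375:810,420:1200] if nm=="top" else im[480:1020,500:1300]
    cv2.imwrite(f"pics/ov_{nm}.png",im)
E
python3 fit1.py
```

```text
H [ 0.5907 -0.2289 -0.4361] [-0.9 -1.1  1.2  0.6 -0.1  0.2]
K [0.602  0.3235 0.697 ] [-0.5  0.   0.9  0.2  0.2 -1.4 -0.5  0.8]
M [ 0.5619  0.0982 -0.0332] [-0.1  0.1  0.2  0.1  0.1  0.2 -0.1 -0.4]
B [ 0.6164  0.089  -0.0409] [-0.2 -0.2  0.2 -0.2  0.4  0.2 -0.4  0.2]
```

View pics/ov_top.png

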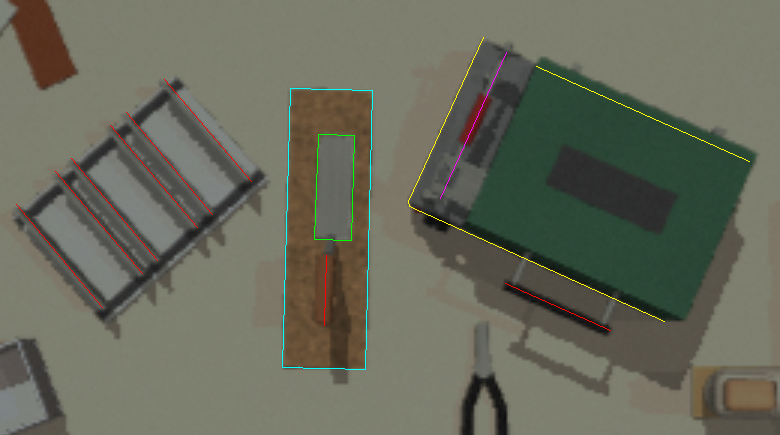

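View pics/ov_scene.png

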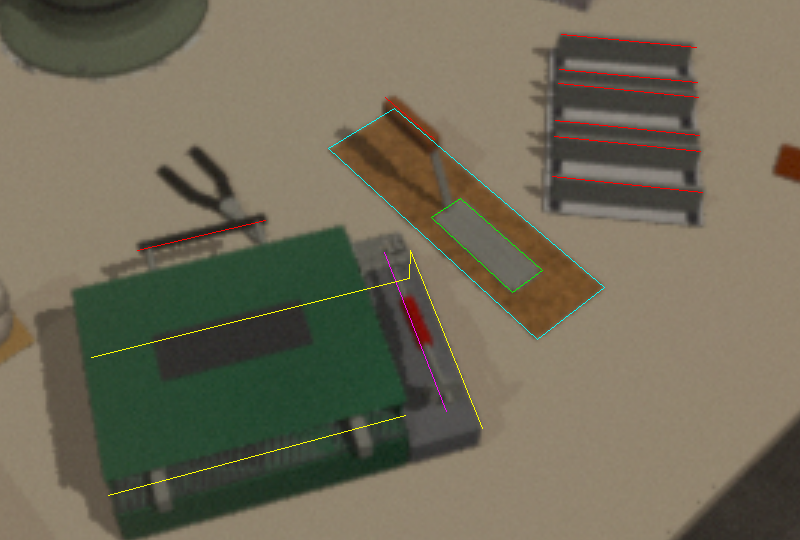

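Run:
```python
import cv2,numpy as np
a=cv2.imread("pics/top0.png")[145:235,140:235];b=cv2.imread("pics/scene0.png")[165:240,340:407]
a=cv2.resize(a,None,fx=5,fy=5,interpolation=cv2.INTER_CUBIC);b=cv2.resize(b,None,fx=4.8,fy=6,interpolation=cv2.INTER_CUBIC)
print(a.shape,b.shape);cv2.imwrite("pics/rk.png",np.clip(1.5*np.hstack([a,b[:450]]).astype(float),0,255))
```

```text
(450, 475, 3) (450, 322, 3)[ WARN:0@0.055] global loadsave.cpp:1063 imwrite_ Unsupported depth image for selected encoder is fallbacked to CV_8U.
```

View pics/rk.png

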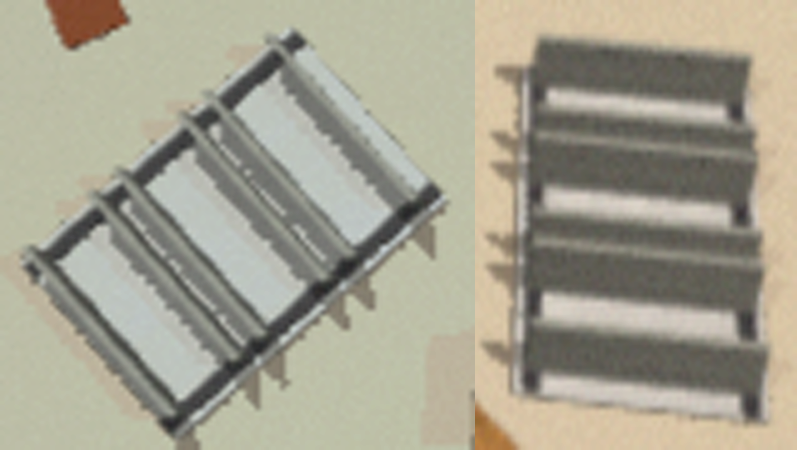

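```bash
cat > fit2.py <<'E'
from h import *
T=load("top0.npz");S=load("scene0.npz")
ct=lambda a:np.array(a)/5+[139.6,144.6]; cs=lambda a:(np.array(a)-[475,0])/[4.8,6]+[339.6,164.6]; c3=lambda a:np.array(a)/3+[139.7,124.7]
s3=lambda a:(np.array(a)+[500,480])/3-.33
ys=[114,54,30,-30,-54,-114]
K=fit([(T,[[80,y,46] for y in ys]+[[-80,114,46],[-80,-114,46]],ct([[32,252],[97,192],[122,172],[187,117],[209,97],[272,40],[172,412],[415,205]])),
 (S,[[-80,114,46],[80,114,46],[-80,-114,46],[80,-114,46]],cs([[540,40],[748,55],[533,328],[767,347]]))],[.6,.32,.7])
H=fit([(T,[[-145,65,97],[-145,-65,97],[45,172,82],[-15,172,82]],c3([[508,287],[607,329],[487,98],[464,144]])),
 (S,[[-145,65,97],[-145,-65,97],[-15,172,80],[45,172,80]],s3([[266,218],[140,247],[407,297],[427,345]]))],[.6,-.22,-.43])
P=dict(np.load("pose.npz"));
for n,v in zip("KH",(K,H)):print(n,v[0].round(4),v[2].round(1));P[n]=v[0]
np.savez("pose.npz",**P)
E
python3 fit2.py
```

```text
K [0.5984 0.323  0.7186] [-0.7 -0.4 -0.8  0.3 -0.7 -0.2 -0.9 -0.3 -0.2 -0.8 -0.  -0.5  0.9  1.2
  1.  -0.3 -1.2 -0.3  0.3  0.8 -1.4 -0.9 -0.3  0.5]
H [ 0.5892 -0.2256 -0.427 ] [-1.7 -0.4  0.6  1.1 -1.5  0.3 -0.7  0.7 -0.1 -0.2 -0.5  0.4 -0.   1.9
  0.1  2.7]
```

```bash
python3 -m crank '{"linear":[[0.8,-0.4,0.2],[0.8,-0.4,0.2],[0.8,-0.4,0.2],[0.8,-0.4,0.2],[0.8,-0.4,0.2]],"delta_rot":[[0,0,-0.8],[0,0,-0.8],[0,0,-0.8],[0,0,-0.8],[0,0,-0.8]],"fingers":[0,0,0,0,0]}' 30
python3 -m crank '{"linear":[[0.36,-0.88,0],[0.36,-0.88,0],[0.36,-0.88,0],[0.36,-0.88,0],[0.36,-0.88,0]],"delta_rot":[[0,0,-0.8],[0,0,-0.8],[0,0,-0.8],[0,0,-0.8],[0,0,-0.8]],"fingers":[0,0,0,0,0]}'
python3 -m crank '{"linear":[[0,-0.96,0],[0,-0.96,0],[0,-0.96,0],[0,-0.96,0],[0,-0.96,0]],"delta_rot":[[0,0,-0.8],[0,0,-0.8],[0,0,-0.8],[0,0,-0.8],[0,0,-0.8]],"fingers":[0,0,0,0,0]}'
python3 -m crank '{"linear":[[-0.09,-0.8,0],[-0.09,-0.8,0],[-0.09,-0.8,0],[-0.09,-0.8,0],[-0.09,-0.8,0]],"delta_rot":[[0,0,-0.8],[0,0,-0.8],[0,0,-0.8],[0,0,-0.8],[0,0,-0.8]],"fingers":[0,0,0,0,0]}'
cat >> h.py <<'E'
P=dict(np.load("pose.npz"))
def go(pos,yaw=None,rpy=None):
    """shares from the current measured pose to a goal"""
    s=observe();d=(np.array(pos)-s["position"])/.25
    r=R.from_euler("xyz",rpy if rpy is not None else [np.pi,0,yaw])*R.from_euler("xyz",s["tool_rot"]).inv()
    rv=np.degrees(r.as_rotvec())/30
    print("pos",s["position"].round(4),"rot",s["tool_rot"].round(3),"t",round(s["clock"],1),"lin",d.round(3),"rot",rv.round(3),"w",round(s["grip_width"],4),"F",s["force"].round(1))
def bar(a): return pt(P["H"],[[100-245*np.cos(a)+12*np.sin(a),0,85+245*np.sin(a)+12*np.cos(a)]])[0]
E
python3 - <<'E'
from h import *
b=bar(0);print(b)
go(b+[0,0,.0],P["H"][2]+np.pi/2)
f=grab_frame("top");g=grab_frame("scene")
a=f["image"][150:270,260:400];b=g["image"][190:350,160:340]
im=np.hstack([cv2.resize(a,(440,377)),cv2.resize(b,(360,377))])[:,:,::-1]
cv2.imwrite("pics/h1.png",im)
E
```

```text
clock: 0.6
position: [0.3936, 0.4929, 0.299]
tool_rot: [3.141, 0.001, 2.41]
force: [-0.1, 0.2, -0.5]
grip_width: 0.043
finger_force: 0.0
clock: 1.1
position: [0.4807, 0.2724, 0.2983]
tool_rot: [-3.141, 0.001, 1.993]
force: [1.9, 0.7, -0.5]
grip_width: 0.0425
finger_force: 0.0
clock: 1.6
position: [0.4794, 0.0328, 0.2983]
tool_rot: [-3.142, 0.0, 1.575]
force: [1.4, 0.5, 0.2]
grip_width: 0.0428
finger_force: 0.0
clock: 2.1
position: [0.4557, -0.1705, 0.2986]
tool_rot: [3.141, 0.002, 1.149]
force: [0.3, 1.7, 1.4]
grip_width: 0.0427
finger_force: 0.0
[ 0.4572655  -0.16550984  0.097     ]
pos [ 0.4557 -0.1705  0.2986] rot [3.141e+00 2.000e-03 1.149e+00] t 2.1 lin [ 0.006  0.02  -0.806] rot [ 0.004  0.    -0.01 ] w 0.0427 F [0.3 1.7 1.4]
```

View pics/h1.png

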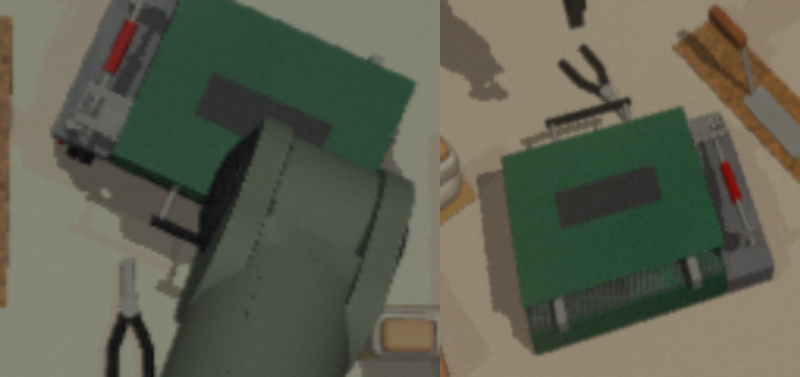

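```bash
python3 -m crank '{"linear":[[0.006,0.018,-0.2],[0.006,0.018,-0.4],[0.006,0.018,-0.55],[0.006,0.018,-0.7],[0.006,0.018,-0.8]],"delta_rot":[[0,0,0],[0,0,0],[0,0,0],[0,0,0],[0,0,0]],"fingers":[0,0,0,0,0]}'
python3 -m crank '{"linear":[[0,0,0],[0,0,0],[0,0,0],[0,0,0],[0,0,0]],"delta_rot":[[0,0,0],[0,0,0],[0,0,0],[0,0,0],[0,0,0]],"fingers":[-1,-1,-1,-1,-1]}' 30
python3 -m crank '{"linear":[[0,0,0],[0,0,0],[0,0,0],[0,0,0],[0,0,0]],"delta_rot":[[0,0,0],[0,0,0],[0,0,0],[0,0,0],[0,0,0]],"fingers":[-1,-1,-1,-1,-1]}' 30
python3 - <<'E'
from h import *
go(bar(0),P["H"][2]+np.pi/2)
d=[(bar(a)-bar(0))/.25 for a in np.arange(0,1.31,.1)]
print(np.round(d,3))
E
```

```text
clock: 2.7
position: [0.4584, -0.1581, 0.0958]
tool_rot: [-3.139, 0.0, 1.16]
force: [0.6, 0.3, 0.6]
grip_width: 0.0424
finger_force: 0.0
clock: 3.2
position: [0.4613, -0.1603, 0.1004]
tool_rot: [3.136, -0.001, 1.158]
force: [6.5, -3.5, -6.1]
grip_width: 0.0105
finger_force: 29.8
clock: 3.7
position: [0.4613, -0.1603, 0.1004]
tool_rot: [3.136, -0.001, 1.158]
force: [7.8, -4.5, -5.5]
grip_width: 0.0107
finger_force: 29.8
pos [ 0.4613 -0.1603  0.1004] rot [ 3.136e+00 -1.000e-03  1.158e+00] t 3.7 lin [-0.016 -0.021 -0.014] rot [ 0.003  0.01  -0.027] w 0.0107 F [ 7.8 -4.5 -5.5]
[[ 0.     0.     0.   ]
 [ 0.009 -0.004  0.098]
 [ 0.026 -0.012  0.194]
 [ 0.053 -0.024  0.287]
 [ 0.087 -0.04   0.378]
 [ 0.13  -0.059  0.464]
 [ 0.18  -0.082  0.545]
 [ 0.238 -0.108  0.62 ]
 [ 0.302 -0.137  0.688]
 [ 0.372 -0.169  0.749]
 [ 0.447 -0.203  0.803]
 [ 0.526 -0.239  0.847]
 [ 0.609 -0.277  0.883]
 [ 0.695 -0.316  0.909]]
```

```bash
python3 -m crank '{"linear":[[0.003,-0.001,0.049],[0.009,-0.004,0.098],[0.017,-0.008,0.146],[0.026,-0.012,0.194],[0.038,-0.018,0.241]],"delta_rot":[[0,0,0],[0,0,0],[0,0,0],[0,0,0],[0,0,0]],"fingers":[-1,-1,-1,-1,-1]}' 40
python3 -m crank '{"linear":[[0.015,-0.006,0.046],[0.049,-0.022,0.137],[0.092,-0.041,0.223],[0.142,-0.064,0.304],[0.2,-0.09,0.379]],"delta_rot":[[0,0,0],[0,0,0],[0,0,0],[0,0,0],[0,0,0]],"fingers":[-1,-1,-1,-1,-1]}'
python3 -m crank '{"linear":[[0.064,-0.029,0.068],[0.134,-0.061,0.129],[0.209,-0.095,0.183],[0.288,-0.131,0.227],[0.371,-0.169,0.263]],"delta_rot":[[0,0,0],[0,0,0],[0,0,0],[0,0,0],[0,0,0]],"fingers":[-1,-1,-1,-1,-1]}'
python3 -m crank '{"linear":[[0.043,-0.02,0.013],[0.086,-0.039,0.026],[0.086,-0.039,0.026]],"delta_rot":[[0,0,0],[0,0,0],[0,0,0]],"fingers":[-1,-1,-1]}'
python3 - <<'E'
from h import *
go(bar(1.3),P["H"][2]+np.pi/2)
f=grab_frame("scene");im=f["image"][130:350,150:390]
cv2.imwrite("pics/h2.png",cv2.resize(im,(655,600))[:,:,::-1])
E
```

```text
clock: 4.2
position: [0.4717, -0.1651, 0.1615]
tool_rot: [3.134, -0.001, 1.158]
force: [19.3, -7.5, -12.7]
grip_width: 0.0104
finger_force: 40.3
clock: 4.7
position: [0.523, -0.1888, 0.2564]
tool_rot: [3.129, 0.001, 1.158]
force: [38.5, -18.9, -46.5]
grip_width: 0.0105
finger_force: 38.8
clock: 5.2
position: [0.6111, -0.2296, 0.3214]
tool_rot: [3.141, 0.001, 1.157]
force: [0.3, -4.3, -8.2]
grip_width: 0.0102
finger_force: 41.0
clock: 5.5
position: [0.6332, -0.2398, 0.3283]
tool_rot: [3.139, 0.001, 1.157]
force: [-3.8, -1.8, 8.0]
grip_width: 0.0103
finger_force: 42.3
pos [ 0.6332 -0.2398  0.3283] rot [3.139e+00 1.000e-03 1.157e+00] t 5.5 lin [-0.008 -0.019 -0.016] rot [ 0.004  0.004 -0.024] w 0.0103 F [-3.8 -1.8  8. ]
```

View pics/h2.png

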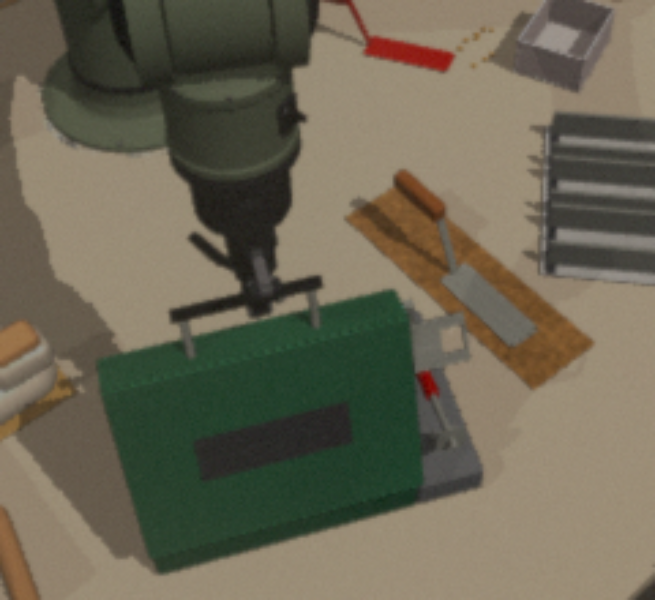

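```bash
python3 -m crank '{"linear":[[0,0,0],[0,0,0],[0,0,0.1],[0,0,0.25],[0,0,0.4]],"delta_rot":[[0,0,0],[0,0,0],[0,0,0],[0,0,0],[0,0,0]],"fingers":[0,0,0,0,0]}' 25
python3 - <<'E'
from h import *
T=load("top0.npz");S=load("scene0.npz")
c={}
for n,f,(r0,r1,c0,c1) in(("top",T,(140,180,280,320)),("scene",S,(250,280,290,320))):
    im=f["image"][r0:r1,c0:c1].astype(int);m=(im[...,0]>80)&(im[...,1]<im[...,0]*.45)
    v,u=np.nonzero(m);c[n]=np.array([u.mean()+c0,v.mean()+r0]);print(n,m.sum(),c[n],proj(f,pt(P["H"],[[15,172,80]])))
r=least_squares(lambda p:np.r_[proj(T,p)[0]-c["top"],proj(S,p)[0]-c["scene"]],[.67,-.07,.08]);print(r.x,r.fun)
def hl(p,h): d=np.array(p)-[h[0],h[1],0];q=R.from_euler("z",-h[2]).apply(d);return q
print("heater frame",hl(r.x,P["H"]))
h=P["H"];y=R.from_euler("z",h[2]).apply([0,1,0])
R0=R.from_rotvec(-np.radians(30)*y)*R.from_euler("xyz",[np.pi,0,h[2]+np.pi]);rp=R0.as_euler("xyz");print(rp)
go([.551,-.019,.32],rpy=rp)
E
```

```text
clock: 6.05
position: [0.6323, -0.2384, 0.4274]
tool_rot: [-3.141, -0.0, 1.158]
force: [-0.5, 0.4, 0.9]
grip_width: 0.0426
finger_force: 0.0
top 60 [297.71666667 164.41666667] [[297.08474418 165.60861918]]
scene 77 [305.12987013 266.75324675] [[305.31006648 268.82618441]]
[ 0.67534907 -0.07710782  0.09382155] [ 0.10840587  0.08545364  0.11323119 -0.01050191]
heater frame [0.01688736 0.17078596 0.09382155]
[3.14159265 0.52359878 2.71456926]
pos [ 0.6323 -0.2384  0.4274] rot [-3.141 -0.     1.158] t 6.0 lin [-0.325  0.878 -0.429] rot [-1.033 -0.396  2.899] w 0.0426 F [-0.5  0.4  0.9]
```

```bash
python3 -m crank '{"linear":[[-0.33,0.44,0],[-0.33,0.44,0],[-0.33,0.44,0],[-0.33,0.44,0],[-0.33,0.44,0]],"delta_rot":[[0,0,0.99],[0,0,0.99],[0,0,0.99],[0,0,0.99],[0,0,0.99]],"fingers":[-0.15,-0.15,-0.15,-0.15,-0.15]}' 25
python3 -m crank '{"linear":[[0,0.44,0],[0,0.44,0],[0,0.44,0],[0,0.44,0],[0,0.44,0]],"delta_rot":[[0,0,0.99],[0,0,0.99],[0,0,0.99],[0,0,0.99],[0,0,0.99]],"fingers":[-0.15,-0.15,-0.15,-0.15,-0.15]}' 25
python3 -m crank '{"linear":[[0,0,0],[0,0,0],[0,0,0],[0,0,0],[0,0,0]],"delta_rot":[[0,0,0.99],[0,0,0.99],[0,0,0.99],[0,0,0.99],[0,0,0.99]],"fingers":[-0.15,-0.15,-0.15,-0.15,-0.15]}' 25
python3 -m crank '{"linear":[[0,0,-0.4],[0,0,-0.4],[0,0,-0.4],[0,0,-0.4],[0,0,-0.4]],"delta_rot":[[-0.414,-0.91,0],[-0.414,-0.91,0],[-0.414,-0.91,0],[-0.414,-0.91,0],[-0.414,-0.91,0]],"fingers":[-0.15,-0.15,-0.15,-0.15,-0.15]}' 25
cat >> h.py <<'E'
def hw(x,y,z): return pt(P["H"],[[x,y,z]])[0]
E
python3 - <<'E'
from h import *
rp=[np.pi,np.radians(30),P["H"][2]+np.pi]
for t in(.08,0): go(hw(17-1000*(t+.003)*.5,171,80+1000*(t+.003)*.866),rpy=rp)
d=[ (hw(-85+100*np.cos(a),0,100*np.sin(a))-hw(15,0,0))/.25 for a in np.r_[np.arange(0.1,.95,.1),.93]];print(np.round(d,3))
E
```

```text
clock: 6.55
position: [0.5498, -0.128, 0.4267]
tool_rot: [3.14, -0.001, 1.679]
force: [-0.4, -1.2, -0.4]
grip_width: 0.036
finger_force: 0.0
clock: 7.05
position: [0.5504, -0.0194, 0.4256]
tool_rot: [-3.141, 0.0, 2.193]
force: [-0.3, 0.4, -0.2]
grip_width: 0.0363
finger_force: 0.0
clock: 7.55
position: [0.5503, -0.02, 0.4255]
tool_rot: [-3.141, 0.0, 2.708]
force: [1.0, -0.0, 1.1]
grip_width: 0.0361
finger_force: 0.0
clock: 8.05
position: [0.5489, -0.0188, 0.3245]
tool_rot: [3.137, 0.526, 2.707]
force: [1.0, -1.2, 0.9]
grip_width: 0.0362
finger_force: 0.0
pos [ 0.5489 -0.0188  0.3245] rot [3.137 0.526 2.707] t 8.1 lin [ 0.356 -0.164 -0.69 ] rot [-0.005  0.006  0.011] w 0.0362 F [ 1.  -1.2  0.9]
pos [ 0.5489 -0.0188  0.3245] rot [3.137 0.526 2.707] t 8.1 lin [ 0.501 -0.23  -0.968] rot [-0.005  0.006  0.011] w 0.0362 F [ 1.  -1.2  0.9]
[[-0.002  0.001  0.04 ]
 [-0.007  0.003  0.079]
 [-0.016  0.007  0.118]
 [-0.029  0.013  0.156]
 [-0.045  0.02   0.192]
 [-0.064  0.029  0.226]
 [-0.086  0.039  0.258]
 [-0.11   0.05   0.287]
 [-0.138  0.063  0.313]
 [-0.146  0.067  0.321]]
```

```bash
python3 -m crank '{"linear":[[0.356,-0.164,-0.69],[0.356,-0.164,-0.69],[0.356,-0.164,-0.69],[0.356,-0.164,-0.69],[0.356,-0.164,-0.69]],"delta_rot":[[0,0,0],[0,0,0],[0,0,0],[0,0,0],[0,0,0]],"fingers":[-0.15,-0.15,-0.15,-0.15,-0.15]}' 25
python3 -m crank '{"linear":[[0.05,-0.023,-0.09],[0.1,-0.045,-0.18],[0.145,-0.066,-0.278],[0.145,-0.066,-0.278]],"delta_rot":[[0,0,0],[0,0,0],[0,0,0],[0,0,0]],"fingers":[-0.15,-0.15,-0.15,-0.15]}' 25
python3 -m crank '{"linear":[[0,0,0],[0,0,0],[0,0,0],[0,0,0]],"delta_rot":[[0,0,0],[0,0,0],[0,0,0],[0,0,0]],"fingers":[-1,-1,-1,-1]}' 25
python3 - <<'E'
from h import *
f=grab_frame("scene");im=f["image"][130:350,150:390]
cv2.imwrite("pics/p1.png",cv2.resize(im,(655,600))[:,:,::-1])
E
```

```text
clock: 8.55
position: [0.6395, -0.0611, 0.1506]
tool_rot: [3.139, 0.522, 2.706]
force: [3.9, 4.9, -0.2]
grip_width: 0.0363
finger_force: 0.0
clock: 8.95
position: [0.6752, -0.0783, 0.0806]
tool_rot: [3.14, 0.521, 2.707]
force: [-0.8, 0.7, 0.2]
grip_width: 0.0361
finger_force: 0.0
clock: 9.35
position: [0.6743, -0.0786, 0.0848]
tool_rot: [-3.141, 0.524, 2.708]
force: [-5.6, -8.1, -3.6]
grip_width: 0.0148
finger_force: 26.9
```

View pics/p1.png

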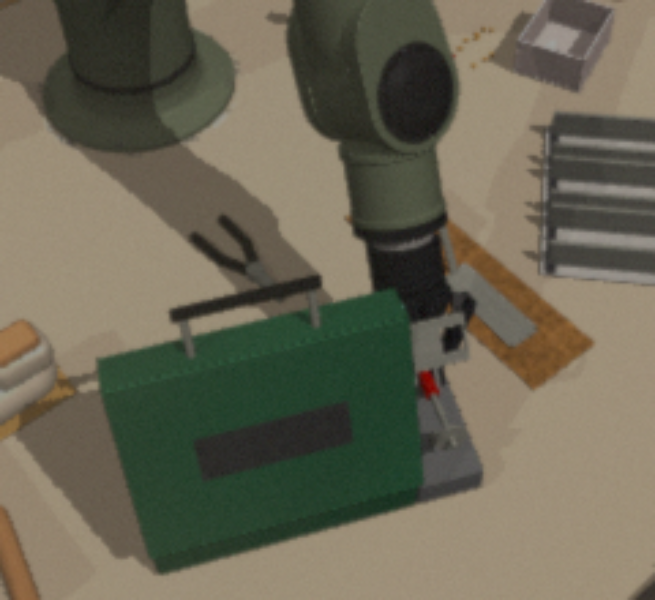

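```bash
python3 -m crank '{"linear":[[-0.002,0.001,0.04],[-0.007,0.003,0.079],[-0.016,0.007,0.118],[-0.029,0.013,0.156],[-0.045,0.02,0.192]],"delta_rot":[[0,0,0],[0,0,0],[0,0,0],[0,0,0],[0,0,0]],"fingers":[-1,-1,-1,-1,-1]}' 25
python3 -m crank '{"linear":[[-0.019,0.009,0.034],[-0.041,0.019,0.066],[-0.065,0.03,0.095],[-0.093,0.043,0.121],[-0.112,0.053,0.138]],"delta_rot":[[0,0,0],[0,0,0],[0,0,0],[0,0,0],[0,0,0]],"fingers":[-1,-1,-1,-1,-1]}' 25
python3 -m crank '{"linear":[[0,0,0],[0,0,0]],"delta_rot":[[0,0,0],[0,0,0]],"fingers":[-1,-1]}' 25
python3 - <<'E'
from h import *
go(hw(-24.4,171,157.5),rpy=[np.pi,np.radians(30),P["H"][2]+np.pi])
E
```

```text
clock: 9.9
position: [0.6621, -0.0729, 0.1323]
tool_rot: [-3.141, 0.522, 2.709]
force: [-7.1, -4.7, -7.8]
grip_width: 0.0154
finger_force: 24.4
clock: 10.4
position: [0.635, -0.0603, 0.1668]
tool_rot: [-3.141, 0.523, 2.708]
force: [18.9, -15.2, -27.3]
grip_width: 0.0148
finger_force: 24.8
clock: 10.6
position: [0.6347, -0.0601, 0.167]
tool_rot: [-3.141, 0.523, 2.708]
force: [-4.4, -7.8, -1.0]
grip_width: 0.0145
finger_force: 27.8
pos [ 0.6347 -0.0601  0.167 ] rot [-3.141  0.523  2.708] t 10.6 lin [ 0.013  0.001 -0.038] rot [ 0.    -0.001  0.012] w 0.0145 F [-4.4 -7.8 -1. ]
```

```bash
python3 -m crank '{"linear":[[0,0,0],[0,0,0],[-0.09,0.041,0.173],[-0.18,0.083,0.346],[-0.27,0.125,0.52]],"delta_rot":[[0,0,0],[0,0,0],[0,0,0],[0,0,0],[0,0,0]],"fingers":[-0.1,-0.1,-0.1,-0.1,0]}' 25
python3 -m crank '{"linear":[[0,0,0.2],[0,0,0.4],[0,0,0.55],[0,0,0.55],[0,0,0.55]],"delta_rot":[[0.414,0.91,0],[0.414,0.91,0],[0.414,0.91,0],[0.414,0.91,0],[0.414,0.91,0]],"fingers":[0,0,0,0,0]}' 25
python3 -m crank '{"linear":[[0.1,-0.27,0],[0.1,-0.27,0],[0.1,-0.27,0],[0.1,-0.27,0],[0.1,-0.27,0]],"delta_rot":[[0,0,-0.99],[0,0,-0.99],[0,0,-0.99],[0,0,-0.99],[0,0,-0.99]],"fingers":[0,0,0,0,0]}' 25
python3 -m crank '{"linear":[[0.1,-0.27,0],[0.1,-0.27,0],[0.1,-0.27,0],[0.1,-0.27,0],[0.1,-0.27,0]],"delta_rot":[[0,0,-0.99],[0,0,-0.99],[0,0,-0.99],[0,0,-0.99],[0,0,-0.99]],"fingers":[0,0,0,0,0]}' 25
python3 -m crank '{"linear":[[0,-0.27,0],[0,-0.27,0],[0,-0.27,0],[0,-0.27,0],[0,-0.27,0]],"delta_rot":[[0,0,-0.99],[0,0,-0.99],[0,0,-0.99],[0,0,-0.99],[0,0,-0.99]],"fingers":[0,0,0,0,0]}' 25
python3 - <<'E'
from h import *
go([.6332,-.2398,.328],P["H"][2]+np.pi/2)
f=grab_frame("scene");im=f["image"][130:350,150:390]
cv2.imwrite("pics/p2.png",cv2.resize(im,(655,600))[:,:,::-1])
E
```

```text
clock: 11.1
position: [0.5672, -0.0258, 0.2975]
tool_rot: [3.139, 0.522, 2.713]
force: [0.6, -0.7, 0.4]
grip_width: 0.0424
finger_force: 0.0
clock: 11.6
position: [0.5697, -0.0263, 0.4384]
tool_rot: [3.135, -0.001, 2.714]
force: [-0.9, -0.0, -1.1]
grip_width: 0.0424
finger_force: 0.0
clock: 12.1
position: [0.5937, -0.0935, 0.434]
tool_rot: [3.14, -0.001, 2.194]
force: [-0.6, 0.7, 0.3]
grip_width: 0.0431
finger_force: 0.0
clock: 12.6
position: [0.6188, -0.1612, 0.4338]
tool_rot: [3.141, -0.001, 1.678]
force: [0.2, 0.2, 1.1]
grip_width: 0.0429
finger_force: 0.0
clock: 13.1
position: [0.6188, -0.229, 0.4338]
tool_rot: [3.141, -0.001, 1.161]
force: [-0.0, 0.2, 0.4]
grip_width: 0.0426
finger_force: 0.0
pos [ 0.6188 -0.229   0.4338] rot [ 3.141e+00 -1.000e-03  1.161e+00] t 13.1 lin [ 0.057 -0.043 -0.423] rot [-0.001  0.001 -0.032] w 0.0426 F [-0.   0.2  0.4]
```

View pics/p2.png

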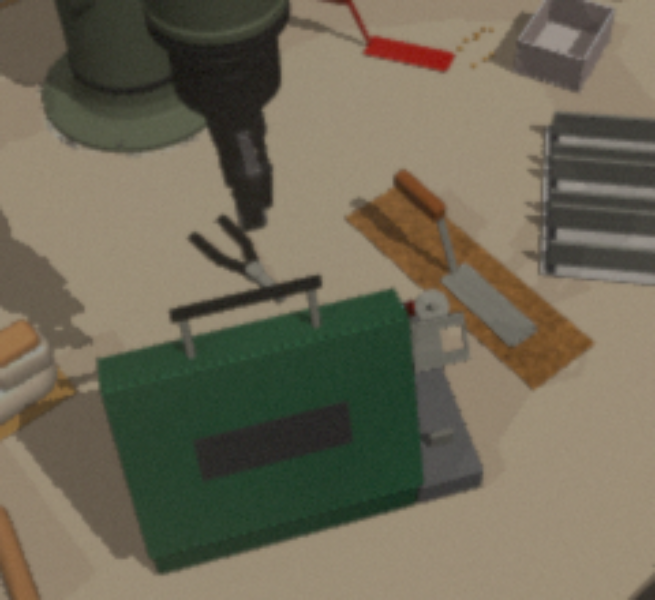

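```bash
python3 -m crank '{"linear":[[0.057,-0.043,-0.15],[0.057,-0.043,-0.3],[0.057,-0.043,-0.425],[0.057,-0.043,-0.425]],"delta_rot":[[0,0,0],[0,0,0],[0,0,0],[0,0,0]],"fingers":[0,0,0,0]}' 30
python3 -m crank '{"linear":[[0,0,0],[0,0,0],[0,0,0],[0,0,0],[0,0,0]],"delta_rot":[[0,0,0],[0,0,0],[0,0,0],[0,0,0],[0,0,0]],"fingers":[-1,-1,-1,-1,-1]}' 40
python3 -m crank '{"linear":[[-0.022,0.01,-0.006],[-0.043,0.02,-0.013],[-0.064,0.03,-0.019],[-0.086,0.039,-0.026],[-0.106,0.048,-0.035]],"delta_rot":[[0,0,0],[0,0,0],[0,0,0],[0,0,0],[0,0,0]],"fingers":[-1,-1,-1,-1,-1]}'
python3 -m crank '{"linear":[[-0.021,0.01,-0.008],[-0.042,0.019,-0.017],[-0.063,0.029,-0.026],[-0.083,0.038,-0.037],[-0.103,0.047,-0.048]],"delta_rot":[[0,0,0],[0,0,0],[0,0,0],[0,0,0],[0,0,0]],"fingers":[-1,-1,-1,-1,-1]}'
python3 -m crank '{"linear":[[-0.02,0.009,-0.011],[-0.035,0.016,-0.02],[-0.035,0.016,-0.02]],"delta_rot":[[0,0,0],[0,0,0],[0,0,0]],"fingers":[-1,-1,-1]}'
python3 - <<'E'
from h import *
for a in(1,.94):go(bar(a)+[.003,.005,.004],P["H"][2]+np.pi/2)
E
```

```text
clock: 13.55
position: [0.6317, -0.2394, 0.3234]
tool_rot: [-3.135, 0.0, 1.162]
force: [0.1, -0.5, -0.6]
grip_width: 0.0427
finger_force: 0.0
clock: 14.05
position: [0.6336, -0.2405, 0.3297]
tool_rot: [3.138, -0.001, 1.158]
force: [-1.0, 1.0, 6.3]
grip_width: 0.0103
finger_force: 39.0
clock: 14.55
position: [0.6069, -0.228, 0.3203]
tool_rot: [3.139, -0.001, 1.158]
force: [-1.8, 2.1, 12.6]
grip_width: 0.0103
finger_force: 41.6
clock: 15.05
position: [0.5807, -0.2159, 0.307]
tool_rot: [3.141, -0.001, 1.158]
force: [0.4, 5.4, 7.5]
grip_width: 0.0103
finger_force: 41.6
clock: 15.35
position: [0.5716, -0.2117, 0.3012]
tool_rot: [-3.141, -0.001, 1.158]
force: [1.3, 5.6, -0.0]
grip_width: 0.0102
finger_force: 41.2
pos [ 0.5716 -0.2117  0.3012] rot [-3.141e+00 -1.000e-03  1.158e+00] t 15.3 lin [0.001 0.001 0.002] rot [-0.002 -0.    -0.027] w 0.0102 F [ 1.3  5.6 -0. ]
pos [ 0.5716 -0.2117  0.3012] rot [-3.141e+00 -1.000e-03  1.158e+00] t 15.3 lin [-0.044  0.022 -0.029] rot [-0.002 -0.    -0.027] w 0.0102 F [ 1.3  5.6 -0. ]
```

Hood at ~1.0; continue to 0.94 and a touch beyond.

```bash
python3 -m crank '{"linear":[[-0.011,0.005,-0.007],[-0.022,0.01,-0.014],[-0.033,0.015,-0.021],[-0.044,0.02,-0.029],[-0.044,0.02,-0.029]],"delta_rot":[[0,0,0],[0,0,0],[0,0,0],[0,0,0],[0,0,0]],"fingers":[-1,-1,-1,-1,-1]}'
python3 -m crank '{"linear":[[-0.007,0.003,-0.005],[-0.014,0.006,-0.01],[-0.014,0.006,-0.01]],"delta_rot":[[0,0,0],[0,0,0],[0,0,0]],"fingers":[-1,-1,-1]}'
python3 - <<'E'
from h import *
for a in(.94,.9):go(bar(a)+[.003,.005,.004],P["H"][2]+np.pi/2)
f=grab_frame("scene");im=f["image"][180:300,240:370]
g=grab_frame("top");im2=g["image"][130:250,260:390]
cv2.imwrite("pics/p3.png",np.hstack([cv2.resize(im,(400,369)),cv2.resize(im2,(400,369))])[:,:,::-1])
E
```

```text
clock: 15.85
position: [0.5614, -0.207, 0.2943]
tool_rot: [3.14, -0.001, 1.158]
force: [5.7, 3.0, -0.4]
grip_width: 0.0103
finger_force: 41.1
clock: 16.15
position: [0.5606, -0.2066, 0.2938]
tool_rot: [3.133, -0.001, 1.158]
force: [20.3, -2.8, 9.5]
grip_width: 0.0102
finger_force: 42.2
pos [ 0.5606 -0.2066  0.2938] rot [ 3.133e+00 -1.000e-03  1.158e+00] t 16.1 lin [-0.     0.002  0.001] rot [ 0.004  0.017 -0.027] w 0.0102 F [20.3 -2.8  9.5]
pos [ 0.5606 -0.2066  0.2938] rot [ 3.133e+00 -1.000e-03  1.158e+00] t 16.1 lin [-0.03   0.015 -0.022] rot [ 0.004  0.017 -0.027] w 0.0102 F [20.3 -2.8  9.5]
```

View pics/p3.png

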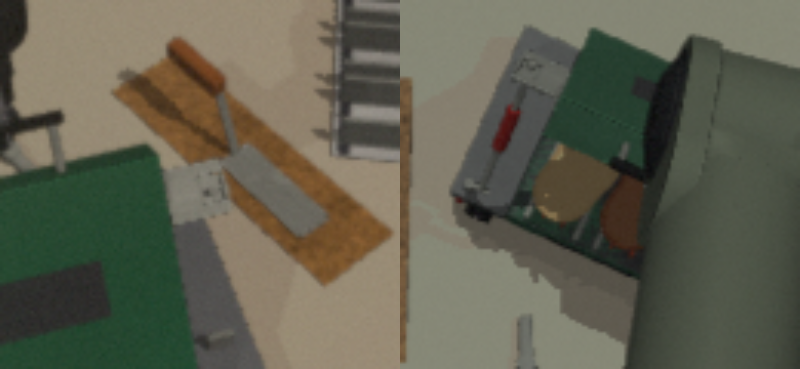

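```bash
python3 -m crank '{"linear":[[0.012,-0.005,0.008],[0.012,-0.005,0.008],[0.012,-0.005,0.008],[0.012,-0.005,0.008]],"delta_rot":[[0,0,0],[0,0,0],[0,0,0],[0,0,0]],"fingers":[-1,0,0,0]}' 40
python3 -m crank '{"linear":[[0,0,0.15],[0,0,0.3],[-0.1,0.1,0.4],[-0.25,0.3,0.4],[-0.4,0.48,0.4]],"delta_rot":[[0,0,0],[0,0,0],[0,0,0],[0,0,0],[0,0,0]],"fingers":[0,0,0,0,0]}' 40
python3 -m crank '{"linear":[[0,0.2,0],[0,0.4,0],[0,0.6,0],[0,0.8,0],[0,1,0]],"delta_rot":[[0,0,-0.9],[0,0,-0.9],[0,0,-0.9],[0,0,-0.9],[0,0,-0.9]],"fingers":[0,0,0,0,0]}' 40
python3 - <<'E'
from h import *
s=observe();print(s["qpos"].round(3))
f=grab_frame("top");np.savez("top1.npz",**f)
im=f["image"][130:270,220:400];cv2.imwrite("pics/t1.png",np.clip(cv2.resize(im,(771,600))[:,:,::-1].astype(float)*1.4,0,255).astype(np.uint8))
b=P["B"];g=pt(b,[[-110,0,85]])[0]
go(g+[0,0,.1],b[2])
E
```

```text
clock: 16.65
position: [0.56, -0.2075, 0.2935]
tool_rot: [-3.141, 0.0, 1.157]
force: [-0.0, -0.2, 0.1]
grip_width: 0.0431
finger_force: 0.0
clock: 17.15
position: [0.4726, -0.1028, 0.3938]
tool_rot: [3.141, 0.0, 1.156]
force: [0.7, 1.9, 0.8]
grip_width: 0.0427
finger_force: 0.0
clock: 17.65
position: [0.4734, 0.1186, 0.3939]
tool_rot: [3.141, -0.0, 0.681]
force: [1.7, -0.2, 0.3]
grip_width: 0.0426
finger_force: 0.0
[-0.24   0.169 -0.149  1.734  0.027  1.239 -1.285]
pos [0.4725 0.127  0.3936] rot [-3.139e+00 -2.000e-03  6.920e-01] t 17.7 lin [ 0.136 -0.134 -0.834] rot [-6.0e-03  1.0e-03 -1.4e+00] w 0.0427 F [-4.  10.4 -2.2]
```

View pics/t1.png

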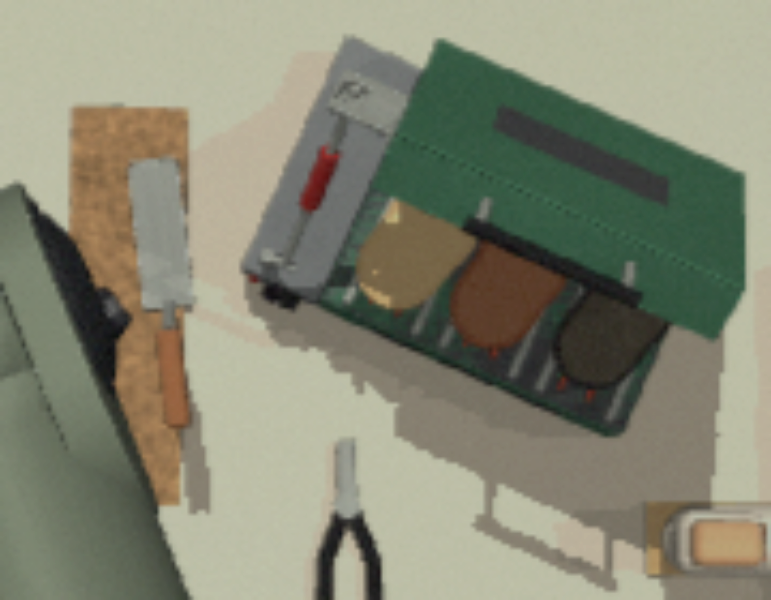

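```bash
cat >> h.py <<'E'
def unproj(f,px,z):
    r=R.from_euler("xyz",f["orientation"]).as_matrix();px=np.atleast_2d(px)
    d=np.c_[(px-f["mtx"][:2,2])/[f["mtx"][0,0],f["mtx"][1,1]],np.ones(len(px))]@r.T
    return f["xyz"]+d*((z-f["xyz"][2])/d[:,2:])
def loc(p,w): return R.from_euler("z",-p[2]).apply(np.atleast_2d(w)-[p[0],p[1],0])*1000
E
python3 - <<'E'
from h import *
T=load("top1.npz");c=lambda a:np.array(a)/[4.283,4.286]+[219.6,129.6]
B=fit([(T,[[59,22,6],[59,-22,6],[-70,-22,6],[-70,22,6]],c([[129,160],[181,157],[193,303],[142,308]])),(T,[[-175,0,98]],c([[175,427]]))],P["B"])
print(B[0],B[2].round(1))
P["B"]=B[0];np.savez("pose.npz",**P)
print("tan front,left,right",loc(P["H"],unproj(T,c([[390,312],[357,268],[445,285]]),.098)).round(0))
print("brown",loc(P["H"],unproj(T,c([[488,350],[451,305],[540,325]]),.098)).round(0))
print("black",loc(P["H"],unproj(T,c([[590,388],[556,345],[645,350]]),.098)).round(0))
print("bar",loc(P["H"],unproj(T,c([[466,224],[640,300]]),.29)).round(0))
print("rail front ends",loc(P["H"],unproj(T,c([[350,300],[418,330],[447,340],[516,375],[543,387],[613,420]]),.095)).round(0))
g=pt(P["B"],[[-115,0,85]])[0];go(g+[0,0,.1],P["B"][2]);go(g,P["B"][2])
E
```

```text
[0.62882579 0.06756263 0.08024752] [ 0.  -0.2 -0.2 -0.6  0.2  0.3  0.1  0.3 -0.1  0.1]
tan front,left,right [[-86.  79.  98.]
 [-64. 117.  98.]
 [-48.  47.  98.]]
brown [[-82.  -4.  98.]
 [-61.  37.  98.]
 [-47. -34.  98.]]
black [[ -77.  -90.   98.]
 [ -57.  -52.   98.]
 [ -32. -118.   98.]]
bar [[-33.  63. 290.]
 [-33. -66. 290.]]
rail front ends [[ -89.  111.   95.]
 [ -90.   52.   95.]
 [ -88.   28.   95.]
 [ -91.  -33.   95.]
 [ -91.  -56.   95.]
 [ -93. -117.   95.]]
pos [0.4725 0.127  0.3936] rot [-3.139e+00 -2.000e-03  6.920e-01] t 17.7 lin [ 0.167 -0.275 -0.834] rot [-6.000e-03  1.000e-03 -1.168e+00] w 0.0427 F [-4.  10.4 -2.2]
pos [0.4725 0.127  0.3936] rot [-3.139e+00 -2.000e-03  6.920e-01] t 17.7 lin [ 0.167 -0.275 -1.234] rot [-6.000e-03  1.000e-03 -1.168e+00] w 0.0427 F [-4.  10.4 -2.2]
```

```bash
python3 -m crank '{"linear":[[0.167,-0.275,-0.2],[0.167,-0.275,-0.4],[0.167,-0.275,-0.6],[0.167,-0.275,-0.83],[0.167,-0.275,-0.83]],"delta_rot":[[0,0,-0.6],[0,0,-0.6],[0,0,-0.6],[0,0,-0.6],[0,0,-0.6]],"fingers":[0,0,0,0,0]}' 40
python3 -m crank '{"linear":[[0,0,0],[0,0,0],[0,0,0],[0,0,0]],"delta_rot":[[0,0,-0.57],[0,0,-0.57],[0,0,-0.57],[0,0,-0.57]],"fingers":[0.1,0.1,0.1,0.1]}' 40
python3 - <<'E'
from h import *
P["H"][:2]=hw(2,-2,0)[:2];np.savez("pose.npz",**P)
g=pt(P["B"],[[-115,0,85]])[0];go(g,P["B"][2])
f=grab_frame("scene");np.savez("sc2.npz",**f);im=f["image"][170:290,270:390]
cv2.imwrite("pics/s2.png",cv2.resize(im,(560,560))[:,:,::-1])
E
```

```text
clock: 18.2
position: [0.5147, 0.0476, 0.1836]
tool_rot: [-3.141, 0.002, 0.371]
force: [1.5, 0.2, 0.2]
grip_width: 0.0427
finger_force: 0.0
clock: 18.6
position: [0.5156, 0.0485, 0.1863]
tool_rot: [3.141, -0.0, 0.078]
force: [-0.1, 0.4, 0.1]
grip_width: 0.0468
finger_force: 0.0
pos [0.5156 0.0485 0.1863] rot [ 3.141 -0.     0.078] t 18.6 lin [-0.006  0.039 -0.405] rot [0.    0.    0.004] w 0.0468 F [-0.1  0.4  0.1]
```

View pics/s2.png

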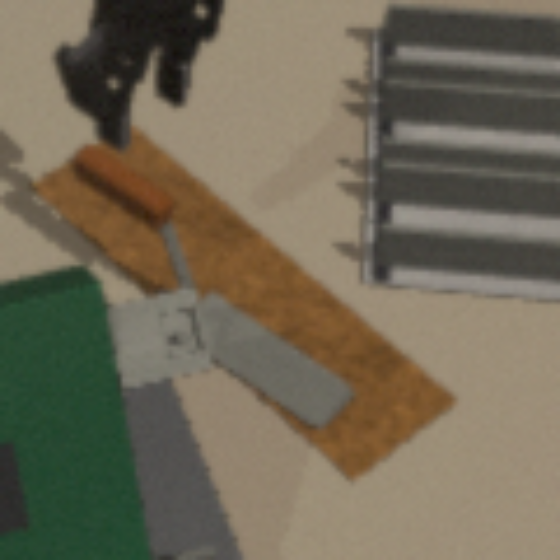

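Run:
```python
from h import *
S=load("sc2.npz")
pr=(proj(S,pt(P["B"],[[59,22,6],[59,-22,6],[-70,22,6],[-95,0,98],[-175,0,98]]))-[270,170]+.4)*4.667
print(pr.round(0))
c=lambda a:np.array(a)/4.667+[269.6,169.6];T=load("top1.npz");ct=lambda a:np.array(a)/[4.283,4.286]+[219.6,129.6]
B=fit([(S,[[59,22,6],[59,-22,6]],c([[354,386],[320,428]])),(T,[[59,22,6],[59,-22,6],[-70,-22,6],[-70,22,6],[-175,0,98]],ct([[129,160],[181,157],[193,303],[142,308],[175,427]]))],P["B"]);print(B[0],B[2].round(1))
```

```text
[[358. 395.]
 [317. 434.]
 [215. 292.]
 [171. 205.]
 [ 85. 145.]]
[0.62774532 0.06855797 0.09006913] [ 1.   1.3 -0.5  0.8 -0.4  0.2 -0.6 -0.3  0.1  0.5 -0.   0.6  0.1  0.4]
```

```bash
python3 -m crank '{"linear":[[-0.006,0.039,-0.1],[-0.006,0.039,-0.2],[-0.006,0.039,-0.3],[-0.006,0.039,-0.405],[-0.006,0.039,-0.405]],"delta_rot":[[0,0,0],[0,0,0],[0,0,0],[0,0,0.01],[0,0,0.01]],"fingers":[0.1,0.1,0.1,0.1,0.1]}' 40
python3 -m crank '{"linear":[[0,0,0],[0,0,0],[0,0,0],[0,0,0],[0,0,0]],"delta_rot":[[0,0,0],[0,0,0],[0,0,0],[0,0,0],[0,0,0]],"fingers":[-1,-1,-1,-1,-1]}' 100
python3 -m crank '{"linear":[[0,0,0],[0,0,0.1],[0,0,0.2],[0,0,0.2],[0,0,0.2]],"delta_rot":[[0,0,0],[0,0,0],[0,0,0],[0,0,0],[0,0,0]],"fingers":[-1,-1,-1,-1,-1]}' 100
python3 - <<'E'
from h import *
s=observe();print(s["moment"].round(2),s["force"].round(1))
for n in("top","scene"):
    f=grab_frame(n);np.savez(f"{n}3.npz",**f)
E
```

```text
clock: 19.15
position: [0.5127, 0.058, 0.0828]
tool_rot: [3.141, 0.004, 0.082]
force: [-0.1, -0.0, -0.3]
grip_width: 0.047
finger_force: 0.0
clock: 19.65
position: [0.5147, 0.0582, 0.0865]
tool_rot: [-3.141, -0.002, 0.079]
force: [-2.3, -1.0, 9.1]
grip_width: 0.0185
finger_force: 98.0
clock: 20.15
position: [0.5146, 0.0583, 0.1359]
tool_rot: [-3.141, -0.002, 0.079]
force: [-0.1, 0.0, -1.7]
grip_width: 0.0188
finger_force: 97.9
[-0.    0.08  0.04] [-0.1  0.  -1.7]
```

```bash
cat >> h.py <<'E'
BL=np.array([.1135,0,-.0820])  # blade point from TCP in yaw frame
def blade_check(f,bl=BL,s=None):
    s=s or observe();y=s["tool_rot"][2];p=s["position"]
    q=lambda L:p+R.from_euler("z",y).apply(np.array(L)+bl)
    pred=proj(f,[q([.059,.022,.0015]),q([.059,-.022,.0015]),q([-.07,-.022,.0015]),q([-.07,.022,.0015])])
    lo=np.floor(pred.min(0)-8).astype(int);hi=np.ceil(pred.max(0)+8).astype(int)
    im=f["image"][lo[1]:hi[1],lo[0]:hi[0]];hsv=cv2.cvtColor(im,cv2.COLOR_RGB2HSV)
    return pred,lo,im,hsv
E
python3 - <<'E'
from h import *
f=load("top3.npz")
pred,lo,im,hsv=blade_check(f);print(pred.round(1).tolist(),lo)
for n,i in(("S",1),):
    for r in hsv[::3,:,i]:print(*["%3d"%v for v in r])
E
```

```text
[[248.9, 164.7], [261.3, 163.6], [264.5, 199.8], [252.1, 200.9]] [240 155]
109 111 108 110 109 108 107 112 109 106 106 105 104 104 104 109 107 105 104  78  73  86  87  73  38  32  30  32  34  30  32  30  30
120 119 118 119 119 119 122 121 118 120 119 122 119 119 120 118 116 124 120 119 117 121 123 106  36  30  32  30  32  32  30  30  32
117 120 121 121 123 121 119 121 117 118 118 118 116 119 116 118 118 117 120 115 121 121 120 105  35  32  32  31  34  32  40  41  42
119 122 121 118 117 122 123 121 123 120 121 121 102  97  74  64  70  74  50  45  64 108 122 104  35  32  40  42  45  42  41  43  43
116 115 124 117 116 119 120 118 120  32  16  19  15  19  17  17  17  15  19  19  17  54 108 103  49  42  42  43  43  42  43  42  42
120 120 118 118 118 117 117 117 120  43  18  18  16  18  17  17  19  17  19  19  15  37  99  89  45  41  45  43  42  43  43  43  43
120 120 116 113 118 122 119 116 118  77  19  20  18  18  16  16  18  21  17  15  17  14  85  92  44  43  44  42  43  42  43  43  42
119 118 118 113 117 112 120 118 120 118  24  18  18  19  16  19  18  17  17  17  17  19  38  66  35  
[... 650 characters left out ...]
  36  39  40  38  36  43  36  45  23  23
 43  38  37  40  42  41  36  41  43  44  40  44  41  37  40  39  40  43  39  41  41  40  43  40  40  39  42  40  42  39  42  38  26
 42  41  36  40  46  41  38  45  42  41  40  41  44  40  40  44  37  38  45  44  44  37  40  42  39  42  41  40  40  39  42  42  38
 36  40  41  43  41  44  41  41  44  40  37  41  37  40  37  41  40  41  44  45  43  40  43  37  40  42  37  37  40  37  39  37  39
 39  40  42  38  37  41  41  37  44  43  40  36  40  44  39  41  44  38  41  45  41  40  43  44  35  41  37  38  39  39  35  35  37
 35  40  40  41  42  38  41  40  37  44  37  37  47  40  40  37  41  41  41  41  41  38  43  40  44  40  44  38  46  39  43  37  36
```

```bash
cat >> h.py <<'E'
def tcp(p,x,y,z):  # TCP pose putting blade point at local mm of frame p
    return pt(p,[[x-BL[0]*1000,y,z-BL[2]*1000]])[0]
E
python3 -m crank '{"linear":[[0,0,0.15],[0,0,0.3],[0,0,0.45],[0,0,0.5]],"delta_rot":[[0,0,0],[0,0,0],[0,0,0],[0,0,0]],"fingers":[-1,-1,-1,-1]}' 100
python3 - <<'E'
from h import *
H=P["H"]
for y,x in((84,-28),(0,-25),(-84,-22)):
  for xx in(-163,x):
    t=tcp(H,xx,y,85);print(y,xx,t.round(4),np.hypot(*t[:2]).round(3))
go(tcp(H,-163,84,125),H[2])
d=(tcp(H,-28,84,85)-tcp(H,-163,84,85))/.25;print(d)
E
```

```text
clock: 20.65
position: [0.515, 0.0583, 0.2626]
tool_rot: [-3.141, -0.003, 0.079]
force: [0.5, 0.3, -1.3]
grip_width: 0.0183
finger_force: 98.2
84 -163 [ 0.3734 -0.0372  0.167 ] 0.375
84 -28 [ 0.4962 -0.0932  0.167 ] 0.505
0 -163 [ 0.3386 -0.1137  0.167 ] 0.357
0 -25 [ 0.4642 -0.1709  0.167 ] 0.495
-84 -163 [ 0.3038 -0.1902  0.167 ] 0.358
-84 -22 [ 0.4321 -0.2486  0.167 ] 0.498
pos [0.515  0.0583 0.2626] rot [-3.141e+00 -3.000e-03  7.900e-02] t 20.6 lin [-0.567 -0.382 -0.222] rot [ 0.     0.006 -0.966] w 0.0183 F [ 0.5  0.3 -1.3]
[ 0.49150939 -0.2236482   0.        ]
```

```bash
python3 -m crank '{"linear":[[-0.567,-0.382,0],[-0.567,-0.382,0],[-0.567,-0.382,0],[-0.567,-0.382,0],[-0.567,-0.382,0]],"delta_rot":[[0,0,-0.966],[0,0,-0.966],[0,0,-0.966],[0,0,-0.966],[0,0,-0.966]],"fingers":[-1,-1,-1,-1,-1]}' 100
python3 -m crank '{"linear":[[0,0,-0.1],[0,0,-0.2],[0,0,-0.3],[0,0,-0.38],[0,0,-0.38]],"delta_rot":[[0,0,0],[0,0,0],[0,0,0],[0,0,0],[0,0,0]],"fingers":[-1,-1,-1,-1,-1]}' 100
python3 - <<'E'
from h import *
H=P["H"];go(tcp(H,-163,84,85),H[2]);s=observe();print(s["qpos"].round(2))
f=grab_frame("top");np.savez("top4.npz",**f);pred,lo,im,hsv=blade_check(f);print(pred.round(1).tolist())
cv2.imwrite("pics/i1.png",cv2.resize(f["image"][150:290,230:370],(600,600))[:,:,::-1])
print("rails front",proj(f,pt(H,[[-95,114,95],[-95,54,95]])))
E
```

```text
clock: 21.15
position: [0.3699, -0.0387, 0.2594]
tool_rot: [3.141, 0.001, -0.432]
force: [0.2, 0.7, -1.8]
grip_width: 0.0187
finger_force: 98.3
clock: 21.65
position: [0.3713, -0.0371, 0.1627]
tool_rot: [3.139, 0.004, -0.426]
force: [0.0, 0.2, -2.0]
grip_width: 0.0183
finger_force: 98.3
pos [ 0.3713 -0.0371  0.1627] rot [ 3.139  0.004 -0.426] t 21.6 lin [ 0.008 -0.001  0.017] rot [ 0.001 -0.009 -0.002] w 0.0183 F [ 0.   0.2 -2. ]
[-0.17  0.28  0.13  2.31 -0.07  0.56 -1.99]
[[301.6, 204.5], [313.4, 209.7], [298.4, 244.2], [286.6, 239.0]]
rails front [[300.76180073 200.48587028]
 [316.91633998 207.55603046]]
```

Run:
```python
from h import *
f=load("top4.npz");cv2.imwrite("pics/i2.png",np.clip(cv2.resize(f["image"][180:250,280:350],(600,600),interpolation=cv2.INTER_CUBIC)[:,:,::-1]*1.6,0,255).astype(np.uint8))
```

```text
(no output)
```

View pics/i2.png

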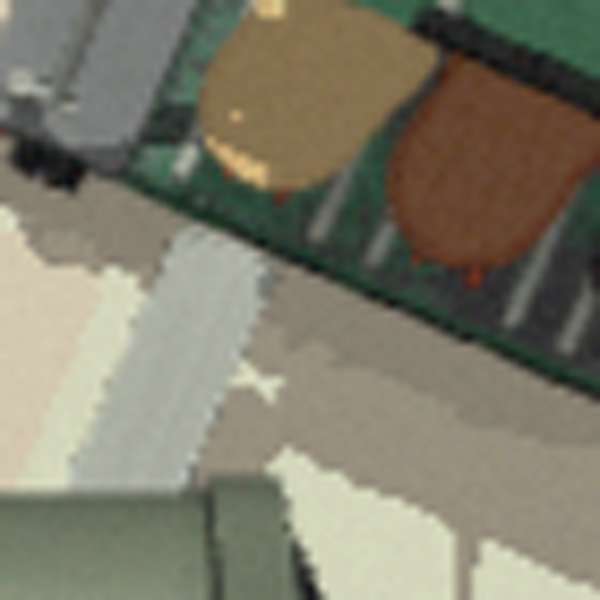

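```bash
python3 - <<'E'
from h import *
P["H"][:2]=hw(0,-2,0)[:2];np.savez("pose.npz",**P)
H=P["H"];go(tcp(H,-163,84,85),H[2])
E
python3 -m crank '{"linear":[[0.004,-0.008,0.018],[0.004,-0.008,0.018],[0.05,-0.03,0.018],[0.1,-0.053,0.018],[0.15,-0.076,0.018]],"delta_rot":[[0,0,0],[0,0,0],[0,0,0],[0,0,0],[0,0,0]],"fingers":[-1,-1,-1,-1,-1]}' 100
python3 -m crank '{"linear":[[0.04,-0.018,0],[0.08,-0.036,0],[0.12,-0.055,0],[0.16,-0.073,0],[0.16,-0.073,0]],"delta_rot":[[0,0,0],[0,0,0],[0,0,0],[0,0,0],[0,0,0]],"fingers":[-1,-1,-1,-1,-1]}' 100
python3 - <<'E'
from h import *
H=P["H"];go(tcp(H,-28,84,85),H[2])
E
```

```text
pos [ 0.3719 -0.0372  0.164 ] rot [ 3.14e+00  3.00e-03 -4.26e-01] t 21.7 lin [ 0.002 -0.008  0.012] rot [ 0.001 -0.006 -0.001] w 0.0185 F [ 1.2  0.4 -0.8]
clock: 22.2
position: [0.4117, -0.0569, 0.1699]
tool_rot: [-3.141, -0.001, -0.427]
force: [-0.5, 0.5, -2.0]
grip_width: 0.0185
finger_force: 98.2
clock: 22.7
position: [0.4512, -0.0751, 0.1694]
tool_rot: [-3.142, -0.001, -0.428]
force: [-0.3, -0.4, -1.5]
grip_width: 0.0189
finger_force: 98.3
pos [ 0.4512 -0.0751  0.1694] rot [-3.142e+00 -1.000e-03 -4.280e-01] t 22.7 lin [ 0.177 -0.079 -0.01 ] rot [0.    0.001 0.001] w 0.0189 F [-0.3 -0.4 -1.5]
```

```bash
python3 -m crank '{"linear":[[0.045,-0.02,0],[0.09,-0.04,0],[0.135,-0.06,0],[0.177,-0.079,-0.005],[0.177,-0.079,-0.005]],"delta_rot":[[0,0,0],[0,0,0],[0,0,0],[0,0,0],[0,0,0]],"fingers":[-1,-1,-1,-1,-1]}' 100
python3 -m crank '{"linear":[[0,0,0.02],[0,0,0.04],[0,0,0.065],[0,0,0.09],[0,0,0.12]],"delta_rot":[[0,0,0],[0,0,0],[0,0,0],[0,0,0],[0,0,0]],"fingers":[-1,-1,-1,-1,-1]}' 100
python3 - <<'E'
from h import *
H=P["H"];go(tcp(H,-28,84,85),H[2]);s=observe();print(s["force"],s["moment"])
E
```

```text
clock: 23.2
position: [0.4955, -0.095, 0.1679]
tool_rot: [3.141, -0.001, -0.428]
force: [-0.5, 0.0, -0.9]
grip_width: 0.0184
finger_force: 98.3
clock: 23.7
position: [0.4941, -0.0942, 0.199]
tool_rot: [-3.141, -0.0, -0.427]
force: [0.3, -0.4, -2.8]
grip_width: 0.0188
finger_force: 98.2
pos [ 0.4941 -0.0942  0.199 ] rot [-3.141 -0.    -0.427] t 23.7 lin [ 0.005 -0.003 -0.128] rot [-0.  0.  0.] w 0.0188 F [ 0.3 -0.4 -2.8]
[ 0.27384819 -0.43284754 -2.78367651] [0.04933609 0.13855235 0.05492804]
```

```bash
python3 -m crank '{"linear":[[-0.02,0.009,0],[-0.06,0.027,0],[-0.11,0.05,0.005],[-0.16,0.073,0.01],[-0.21,0.096,0.015]],"delta_rot":[[0,0,0],[0,0,0],[0,0,0],[0,0,0],[0,0,0]],"fingers":[-1,-1,-1,-1,-1]}' 100
python3 -m crank '{"linear":[[-0.05,0.022,0.01],[-0.1,0.045,0.03],[-0.14,0.064,0.07],[-0.16,0.073,0.12],[-0.16,0.073,0.17]],"delta_rot":[[0,0,0],[0,0,0],[0,0,0],[0,0,0],[0,0,0]],"fingers":[-1,-1,-1,-1,-1]}' 100
python3 -m crank '{"linear":[[0,0,0.05],[0,0,0.1],[0,0,0.15],[0,0,0.2],[0,0,0.22]],"delta_rot":[[0,0,0],[0,0,0],[0,0,0],[0,0,0],[0,0,0]],"fingers":[-1,-1,-1,-1,-1]}' 100
cat > rackfit.py <<'E'
from h import *
T=load("top0.npz");g=cv2.cvtColor(T["image"],cv2.COLOR_RGB2GRAY).astype(np.float32)
X=np.arange(-70,71,2.);ys=np.arange(-135,136,1.)
def samp(k):
    G=np.array([[x,y,46] for x in X for y in ys]);p=proj(T,pt(k,G)).astype(np.float32)
    return cv2.remap(g,p[:,0].reshape(len(X),-1),p[:,1].reshape(len(X),-1),cv2.INTER_CUBIC)
k=P["K"];I=samp(k)
for nm,J in(("front",I[:24]),("mid",I[24:47]),("back",I[47:])):
    m=J.mean(0);print(nm,"\n"," ".join(f"{int(y)}:{v:.0f}" for y,v in zip(ys[::3],m[::3])))
E
python3 rackfit.py
python3 - <<'E'
from h import *
s=observe();print(s["clock"],s["position"],s["force"],s["moment"])
E
```

```text
clock: 24.2
position: [0.4402, -0.0697, 0.2017]
tool_rot: [3.141, 0.001, -0.427]
force: [0.4, 0.9, -1.4]
grip_width: 0.0181
finger_force: 98.2
clock: 24.7
position: [0.4004, -0.0515, 0.2452]
tool_rot: [-3.142, 0.0, -0.427]
force: [-0.4, -0.3, -1.5]
grip_width: 0.0183
finger_force: 98.2
clock: 25.2
position: [0.4015, -0.0519, 0.3006]
tool_rot: [-3.141, -0.001, -0.427]
force: [-0.0, 0.5, -2.1]
grip_width: 0.0183
finger_force: 98.3
front 
 -135:126 -132:117 -129:118 -126:130 -123:130 -120:129 -117:115 -114:102 -111:94 -108:80 -105:78 -102:77 -99:80 -96:105 -93:126 -90:125 -87:126 -84:129 -81:130 -78:130 -75:129 -72:130 -69:130 -66:130 -63:130 -60:117 -57:83 -54:95 -51:94 -48:80 -45:78 -42:79 -39:94 -36:100 -33:77 -30:97 -27:95 -24:81 -21:78 -18:80 -15:102 -12:125 -9:125 -6:125 -3:128 0:129 3:130 6:129 9:129 12:129 15:129 18:131 21:122 24:79 27:67 30:96 33:95 36:80 39:78 42:90 45:109 48:67 51:65 54:97 57:94 60:80 63:78 66:96 69:121 72:125 75:124 78:128 81:129 84:129 87:129 90:129 93:129 96:129 99:129 102:127 105:91 108:50 111:67 114:96 117:94 120:79 123:77 126:96 129:119 132:120 135:120

[... 754 characters left out ...]
71 -105:69 -102:71 -99:77 -96:95 -93:105 -90:105 -87:105 -84:111 -81:112 -78:112 -75:111 -72:112 -69:111 -66:111 -63:111 -60:100 -57:80 -54:95 -51:93 -48:72 -45:71 -42:78 -39:87 -36:90 -33:74 -30:94 -27:93 -24:72 -21:70 -18:75 -15:92 -12:107 -9:104 -6:104 -3:110 0:111 3:111 6:108 9:109 12:111 15:109 18:111 21:106 24:75 27:66 30:94 33:94 36:74 39:74 42:85 45:97 48:62 51:63 54:95 57:93 60:75 63:76 66:90 69:107 72:108 75:106 78:106 81:111 84:109 87:111 90:110 93:110 96:108 99:108 102:109 105:87 108:53 111:64 114:94 117:93 120:78 123:78 126:98 129:120 132:119 135:118
25.2 [ 0.40151905 -0.05186628  0.3005863 ] [-4.90828068e-04  5.15151338e-01 -2.12311404e+00] [ 0.01867602  0.16806462 -0.04610361]
```

```bash
cat >> h.py <<'E'
COL={"tan":(317,189),"brown":(338,200),"black":(362,209)}
def sole(f,name,z,near=None,r=30):
    T1=load("top1.npz");u,v=COL[name]
    lab=lambda a:cv2.cvtColor(a.astype(np.uint8),cv2.COLOR_RGB2LAB).astype(int)
    ref=lab(T1["image"])[v-2:v+3,u-2:u+3].reshape(-1,3).mean(0)
    D=lab(f["image"])-ref;m=((np.abs(D[...,0])<45 if name!="black" else np.abs(D[...,0])<22)&(np.hypot(D[...,1],D[...,2])<(9 if name!="black" else 5))).astype(np.uint8)
    if near is not None:
        k=np.zeros_like(m);c=proj(f,near)[0];cv2.circle(k,tuple(int(t) for t in c),r,1,-1);m*=k
    n,L,st,ce=cv2.connectedComponentsWithStats(m);i=1+np.argmax(st[1:,4]) if n>1 else 0
    q,w,a=cv2.minAreaRect(np.argwhere(L==i)[:,::-1].astype(np.float32))
    return st[i,4],unproj(f,[q],z)[0].round(4),np.round(w,1),round(a)
E
python3 - <<'E'
from h import *
P["K"][:2]=pt(P["K"],[[0,1.5,0]])[0][:2];np.savez("pose.npz",**P)
s=observe();b=s["position"]+R.from_euler("z",s["tool_rot"][2]).apply(BL)
print("blade",b.round(4))
for n in("top","scene"):
    f=grab_frame(n);np.savez(f"{n}5.npz",**f);print(n,sole(f,"tan",b[2]+.006,b))
K=P["K"]
for y in(84,0,-84):
    t=tcp(K,0,y,75);print(y,t.round(4))
t=tcp(K,0,-84,110);go(t,K[2])
E
```

```text
blade [ 0.5048 -0.0989  0.2186]
top (np.int32(557), array([ 0.4952, -0.1021,  0.2246]), array([38.6, 56.3]), 82)
scene (np.int32(237), array([ 0.5323, -0.1545,  0.2246]), array([43. , 22.7]), 9)
84 [0.4567 0.3126 0.157 ]
0 [0.512  0.2494 0.157 ]
-84 [0.5673 0.1862 0.157 ]
pos [ 0.4016 -0.0519  0.2999] rot [-3.141e+00 -1.000e-03 -4.270e-01] t 25.3 lin [ 0.663  0.952 -0.432] rot [-2.000e-03  2.000e-03  2.188e+00] w 0.0183 F [ 0.   0.6 -2.4]
```

Run:
```python
from h import *
f=load("top5.npz");s=observe()
q=lambda x,y,z=.0075:s["position"]+R.from_euler("z",s["tool_rot"][2]).apply(np.array([x/1000,y/1000,z])+BL)
def row(ps):
    for p in ps:
        u,v=proj(f,p)[0].round().astype(int);print((u,v),f["image"][v,u],end=" ")
    print()
row([q(x,0) for x in range(-40,90,10)])
row([q(20,y) for y in range(-50,51,8)])
print(f["image"][189,317],load("top1.npz")["image"][189,317])
```

```text
(np.int64(303), np.int64(223)) [95 90 65] (np.int64(304), np.int64(220)) [132 118  81] (np.int64(305), np.int64(217)) [132 122  88] (np.int64(307), np.int64(214)) [132 132 109] (np.int64(308), np.int64(211)) [131 124  98] (np.int64(309), np.int64(208)) [132 130  98] (np.int64(311), np.int64(205)) [132 119  81] (np.int64(312), np.int64(202)) [130 117  79] (np.int64(313), np.int64(199)) [131 117  81] (np.int64(314), np.int64(196)) [130 111  76] (np.int64(316), np.int64(193)) [50 28 23] (np.int64(317), np.int64(190)) [31 34 27] (np.int64(318), np.int64(188)) [37 31 26] 
(np.int64(325), np.int64(212)) [37 38 38] (np.int64(323), np.int64(211)) [72 63 50] (np.int64(321), np.int64(210)) [130 115  78] (np.int64(318), np.int64(209)) [130 116  79] (np.int64(316), np.int64(208)) [131 117  80] (np.int64(314), np.int64(207)) [131 117  81] (np.int64(311), np.int64(206)) [131 117  80] (np.int64(309), np.int64(204)) [133 121  85] (np.int64(306), np.int64(203)) [130 122  88] (np.int64(304), np.int64(202)) [131 126  93] (np.int64(302), np.int64(201)) [127 115  80] (np.int64(299), np.int64(200)) [46 66 54] (np.int64(297), np.int64(199)) [52 70 59] 
[24 41 31] [86 73 52]
```

```bash
python3 -m crank '{"linear":[[0.02,0.03,0],[0.06,0.09,0],[0.1,0.14,0],[0.15,0.2,0],[0.2,0.27,0]],"delta_rot":[[0,0,0.05],[0,0,0.17],[0,0,0.3],[0,0,0.44],[0,0,0.58]],"fingers":[-1,-1,-1,-1,-1]}' 100
python3 -m crank '{"linear":[[0.05,0.07,0],[0.1,0.14,0],[0.15,0.21,0],[0.2,0.28,0],[0.25,0.35,0]],"delta_rot":[[0,0,0.14],[0,0,0.28],[0,0,0.42],[0,0,0.56],[0,0,0.7]],"fingers":[-1,-1,-1,-1,-1]}' 100
python3 -m crank '{"linear":[[0.05,0.07,0],[0.1,0.14,0],[0.14,0.21,0],[0.18,0.26,0],[0.2,0.3,0]],"delta_rot":[[0,0,0.14],[0,0,0.28],[0,0,0.42],[0,0,0.56],[0,0,0.68]],"fingers":[-1,-1,-1,-1,-1]}' 100
python3 - <<'E'
from h import *
K=P["K"];go(tcp(K,3,-84,75),K[2])
E
```

```text
clock: 25.8
position: [0.4526, 0.0173, 0.2989]
tool_rot: [-3.141, 0.001, -0.117]
force: [0.4, -0.5, -2.0]
grip_width: 0.0186
finger_force: 98.2
clock: 26.3
position: [0.5148, 0.1055, 0.2986]
tool_rot: [-3.141, 0.001, 0.25]
force: [0.6, 0.9, -1.6]
grip_width: 0.0186
finger_force: 98.2
clock: 26.8
position: [0.5646, 0.1807, 0.2982]
tool_rot: [-3.14, 0.001, 0.607]
force: [-0.3, -0.7, -2.6]
grip_width: 0.0185
finger_force: 98.2
pos [0.5646 0.1807 0.2982] rot [-3.14e+00  1.00e-03  6.07e-01] t 26.8 lin [ 0.02   0.03  -0.565] rot [-0.001 -0.003  0.214] w 0.0185 F [-0.3 -0.7 -2.6]
```

```bash
python3 -m crank '{"linear":[[0.01,0.015,0],[0.02,0.03,-0.08],[0.02,0.03,-0.2],[0.02,0.03,-0.32],[0.02,0.03,-0.44]],"delta_rot":[[0,0,0.1],[0,0,0.21],[0,0,0.214],[0,0,0.214],[0,0,0.214]],"fingers":[-1,-1,-1,-1,-1]}' 100
python3 -m crank '{"linear":[[0,0,-0.06],[0,0,-0.11],[0,0,-0.125]],"delta_rot":[[0,0,0],[0,0,0],[0,0,0]],"fingers":[-1,-1,-1]}' 100
cat >> h.py <<'E'
def prof(f,xs=range(-90,91,6)):
    s=observe()
    for nm,pts in(("x",[(x,0) for x in range(-70,91,5)]),("y",[(20,y) for y in range(-60,61,4)])):
        L=[]
        for x,y in pts:
            p=s["position"]+R.from_euler("z",s["tool_rot"][2]).apply(np.array([x/1000,y/1000,.0075])+BL)
            u,v=proj(f,p)[0].round().astype(int);L.append(f"{x if nm=='x' else y}:"+",".join(map(str,f["image"][v,u])))
        print(nm," ".join(L))
E
python3 - <<'E'
from h import *
K=P["K"];go(tcp(K,3,-84,75),K[2]);f=grab_frame("top");np.savez("top6.npz",**f);prof(f)
E
```

```text
clock: 27.3
position: [0.5688, 0.1873, 0.1873]
tool_rot: [-3.14, 0.0, 0.715]
force: [2.0, 0.3, -2.4]
grip_width: 0.0183
finger_force: 98.2
clock: 27.6
position: [0.5686, 0.1864, 0.1565]
tool_rot: [-3.14, 0.002, 0.713]
force: [0.1, -0.3, -2.1]
grip_width: 0.0184
finger_force: 98.1
pos [0.5686 0.1864 0.1565] rot [-3.14e+00  2.00e-03  7.13e-01] t 27.6 lin [0.004 0.007 0.002] rot [ 0.    -0.004  0.01 ] w 0.0184 F [ 0.1 -0.3 -2.1]
x -70:70,75,62 -65:71,77,65 -60:70,74,64 -55:70,76,64 -50:71,77,65 -45:72,78,65 -40:70,77,64 -35:72,79,66 -30:71,79,66 -25:74,78,66 -20:75,81,67 -15:72,79,66 -10:76,82,69 -5:78,85,71 0:77,84,70 5:77,83,69 10:84,92,77 15:88,94,79 20:86,93,78 25:84,90,76 30:84,90,75 35:82,88,75 40:78,85,72 45:77,83,70 50:73,79,68 55:83,82,68 60:95,97,95 65:136,137,127 70:136,130,115 75:135,128,111 80:136,133,114 85:138,139,121 90:138,139,121
y -60:48,53,47 -56:80,86,72 -52:77,83,70 -48:78,84,70 -44:79,84,71 -40:77,84,70 -36:77,83,70 -32:79,86,72 -28:53,57,48 -24:73,80,68 -20:80,86,72 -16:84,91,77 -12:84,92,77 -8:86,93,78 -4:84,92,77 0:86,93,78 4:88,94,79 8:86,92,77 12:86,94,79 16:87,93,80 20:87,95,80 24:87,95,80 28:87,93,78 32:88,95,80 36:89,95,80 40:80,87,74 44:83,90,75 48:84,91,77 52:80,87,73 56:77,84,69 60:82,88,75
```

Run:
```python
from h import *
f=grab_frame("scene");np.savez("sc6.npz",**f);prof(f)
```

```text
x -70:75,73,67 -65:106,103,94 -60:108,106,95 -55:100,78,50 -50:137,103,56 -45:154,118,65 -40:153,118,66 -35:152,118,67 -30:152,118,65 -25:153,120,68 -20:153,124,72 -15:153,128,75 -10:153,133,85 -5:151,129,77 0:151,126,75 5:154,124,72 10:153,126,75 15:151,123,71 20:152,119,67 25:152,118,67 30:153,119,63 35:152,117,66 40:154,116,62 45:152,115,64 50:148,116,65 55:133,109,70 60:91,88,81 65:98,94,84 70:118,112,101 75:147,132,112 80:150,135,114 85:154,139,115 90:154,140,119
y -60:105,104,95 -56:126,122,115 -52:133,127,121 -48:116,99,79 -44:118,92,53 -40:143,108,59 -36:150,114,64 -32:150,116,62 -28:154,119,67 -24:153,118,66 -20:151,117,66 -16:151,117,66 -12:149,115,64 -8:151,116,64 -4:152,118,68 0:152,119,67 4:150,119,66 8:153,125,71 12:150,120,66 16:151,119,65 20:152,126,72 24:150,134,80 28:150,134,80 32:147,135,102 36:143,138,123 40:105,101,95 44:76,73,68 48:70,68,62 52:67,64,58 56:68,69,61 60:68,69,61
```

```bash
python3 -m crank '{"linear":[[0.004,0.007,-0.03],[0.004,0.007,-0.06],[0.004,0.007,-0.09],[0.004,0.007,-0.12],[0.004,0.007,-0.15]],"delta_rot":[[0,0,0.01],[0,0,0.01],[0,0,0.01],[0,0,0.01],[0,0,0.01]],"fingers":[-1,-1,-1,-1,-1]}' 100
python3 - <<'E'
from h import *
K=P["K"];go(tcp(K,-130,-84,37),K[2]);f=grab_frame("scene");prof(f)
E
```

```text
clock: 28.2
position: [0.5702, 0.1872, 0.1201]
tool_rot: [-3.142, 0.0, 0.716]
force: [-0.1, 0.5, -1.1]
grip_width: 0.0184
finger_force: 98.2
pos [0.5702 0.1872 0.1201] rot [-3.142  0.     0.716] t 28.2 lin [-0.403 -0.346 -0.004] rot [-0.    -0.     0.004] w 0.0184 F [-0.1  0.5 -1.1]
x -70:69,68,62 -65:99,96,88 -60:81,77,73 -55:75,67,56 -50:101,78,46 -45:133,101,54 -40:148,114,63 -35:151,117,63 -30:153,116,62 -25:152,119,70 -20:154,134,80 -15:152,118,67 -10:154,133,79 -5:155,133,80 0:154,129,82 5:153,128,79 10:154,123,70 15:151,120,65 20:152,120,67 25:148,114,60 30:154,119,69 35:152,117,62 40:154,120,67 45:149,115,63 50:154,120,67 55:131,102,62 60:80,71,55 65:57,56,50 70:65,64,60 75:132,128,120 80:142,128,112 85:153,139,115 90:154,138,116
y -60:93,90,82 -56:72,68,63 -52:68,65,60 -48:69,67,62 -44:59,56,48 -40:80,64,45 -36:104,79,44 -32:134,102,51 -28:150,115,66 -24:150,117,63 -20:153,118,66 -16:154,119,66 -12:153,118,67 -8:153,117,65 -4:153,117,65 0:152,120,67 4:153,116,65 8:152,117,65 12:149,116,62 16:153,119,67 20:153,118,67 24:151,116,64 28:151,118,65 32:148,116,67 36:148,116,67 40:116,97,59 44:79,74,58 48:71,70,63 52:73,72,66 56:107,105,97 60:137,133,125
```

```bash
python3 -m crank '{"linear":[[-0.02,-0.017,0],[-0.06,-0.052,0],[-0.1,-0.086,0],[-0.15,-0.129,0],[-0.2,-0.172,0]],"delta_rot":[[0,0,0],[0,0,0],[0,0,0],[0,0,0],[0,0,0]],"fingers":[-1,-1,-1,-1,-1]}' 100
python3 -m crank '{"linear":[[-0.06,-0.052,0],[-0.12,-0.103,0],[-0.18,-0.155,0],[-0.23,-0.198,0],[-0.23,-0.198,0]],"delta_rot":[[0,0,0],[0,0,0],[0,0,0],[0,0,0],[0,0,0]],"fingers":[-1,-1,-1,-1,-1]}' 100
cat >> h.py <<'E'
def line(f,p,z,nm=""):
    """colour profiles in a fixed frame through local (x,y) mm"""
    def go1(pts,k):
        print(nm,"xy"[k]," ".join(f"{q[k]}:"+",".join(map(str,f["image"][v,u])) for q in pts for u,v in [proj(f,pt(p,[[*q,z]]))[0].round().astype(int)]))
    return go1
E
python3 - <<'E'
from h import *
K=P["K"];go(tcp(K,-130,-84,37),K[2]);f=grab_frame("scene")
g=line(f,K,52);g([(x,-84) for x in range(-76,77,4)],0);g([(20,y) for y in range(-140,-30,4)],1)
E
```

```text
clock: 28.75
position: [0.5196, 0.1436, 0.1211]
tool_rot: [3.141, -0.0, 0.716]
force: [-0.1, -0.1, -1.6]
grip_width: 0.0184
finger_force: 98.2
clock: 29.25
position: [0.4613, 0.093, 0.1211]
tool_rot: [3.141, 0.001, 0.715]
force: [-1.2, 0.5, -2.0]
grip_width: 0.0185
finger_force: 98.3
pos [0.4613 0.093  0.1211] rot [3.141e+00 1.000e-03 7.150e-01] t 29.2 lin [ 0.033  0.03  -0.009] rot [ 0.002 -0.001  0.007] w 0.0185 F [-1.2  0.5 -2. ]
 x -76:63,60,56 -72:65,65,57 -68:57,55,49 -64:54,54,47 -60:51,47,44 -56:57,53,50 -52:78,64,44 -48:135,103,55 -44:155,118,65 -40:152,119,65 -36:152,118,63 -32:154,119,66 -28:155,121,69 -24:152,117,64 -20:154,123,71 -16:152,126,72 -12:154,130,78 -8:155,132,79 -4:153,124,71 0:154,128,76 4:153,131,90 8:155,124,75 12:152,125,70 16:154,128,75 20:152,131,77 24:153,119,67 28:153,120,65 32:153,118,61 36:152,117,66 40:154,119,68 44:150,116,60 48:154,119,67 52:153,118,65 56:119,93,61 60:75,69,51 64:60,61,52 68:67,65,57 72:78,76,71 76:128,125,118
 y -140:68,65,59 -136:60,58,51 -132:79,60,43 -128:105,79,41 -124:139,105,54 -120:153,117,65 -116:151,116,61 -112:151,115,64 -108:155,121,69 -104:152,119,67 -100:153,121,69 -96:153,128,74 -92:154,127,74 -88:154,128,78 -84:152,131,77 -80:154,131,77 -76:150,134,79 -72:156,135,82 -68:154,131,78 -64:154,130,76 -60:149,129,76 -56:123,108,71 -52:123,108,71 -48:81,75,57 -44:68,66,55 -40:74,73,66 -36:108,106,97 -32:138,133,125
```

```bash
python3 -m crank '{"linear":[[0,0,0.1],[0,0,0.25],[0,0,0.4],[-0.05,-0.05,0.55],[-0.1,-0.1,0.6]],"delta_rot":[[0,0,0],[0,0,0],[0,0,0],[0,0,-0.2],[0,0,-0.4]],"fingers":[-1,-1,-1,-1,-1]}' 100
python3 -m crank '{"linear":[[-0.05,-0.09,0],[-0.1,-0.18,0],[-0.15,-0.27,0],[-0.2,-0.36,0],[-0.25,-0.45,0]],"delta_rot":[[0,0,-0.2],[0,0,-0.4],[0,0,-0.6],[0,0,-0.8],[0,0,-1]],"fingers":[-1,-1,-1,-1,-1]}' 100
python3 -m crank '{"linear":[[-0.05,-0.1,0],[-0.1,-0.2,0],[-0.14,-0.28,0],[-0.14,-0.28,0],[-0.14,-0.28,0]],"delta_rot":[[0,0,-0.2],[0,0,-0.4],[0,0,-0.6],[0,0,-0.78],[0,0,-0.78]],"fingers":[-1,-1,-1,-1,-1]}' 100
python3 - <<'E'
from h import *
H=P["H"];go(tcp(H,-163,0,87),H[2]);
f=grab_frame("scene");K=P["K"];print("sole1",[f["image"][v,u] for u,v in proj(f,pt(K,[[3,-89,52]])).round().astype(int)])
E
```

```text
clock: 29.8
position: [0.4388, 0.0702, 0.2742]
tool_rot: [3.141, -0.005, 0.504]
force: [1.7, 0.2, -2.2]
grip_width: 0.0185
finger_force: 98.5
clock: 30.3
position: [0.3751, -0.0433, 0.2711]
tool_rot: [-3.141, -0.001, -0.02]
force: [0.4, -0.5, -1.5]
grip_width: 0.0185
finger_force: 98.3
clock: 30.8
position: [0.3405, -0.113, 0.2711]
tool_rot: [-3.141, -0.001, -0.428]
force: [-0.2, -0.0, -2.0]
grip_width: 0.0185
finger_force: 98.3
pos [ 0.3405 -0.113   0.2711] rot [-3.141e+00 -1.000e-03 -4.280e-01] t 30.8 lin [-0.011 -0.01  -0.408] rot [0.    0.002 0.001] w 0.0185 F [-0.2 -0.  -2. ]
sole1 [array([149, 121,  71], dtype=uint8)]
```

```bash
python3 -m crank '{"linear":[[-0.011,-0.01,-0.1],[-0.011,-0.01,-0.2],[-0.011,-0.01,-0.3],[-0.011,-0.01,-0.4],[-0.011,-0.01,-0.408]],"delta_rot":[[0,0,0],[0,0,0],[0,0,0],[0,0,0],[0,0,0]],"fingers":[-1,-1,-1,-1,-1]}' 100
python3 - <<'E'
from h import *
H=P["H"];go(tcp(H,-163,0,87),H[2]);f=grab_frame("top");go(tcp(H,-163,0,87),H[2]);go(tcp(H,-25,0,87),H[2])
s=observe()
# blade edges vs. rails: lateral brightness profiles in heater frame
for x,z in((-112,88),(-125,88)): line(f,H,z,f"blade{x}")([(x,y) for y in range(-36,37,3)],1)
line(f,H,95,"rails")([(-88,y) for y in range(-42,43,2)],1)
E
```

```text
clock: 31.35
position: [0.3367, -0.1146, 0.167]
tool_rot: [3.141, 0.004, -0.421]
force: [-0.9, -0.3, -0.3]
grip_width: 0.019
finger_force: 98.4
pos [ 0.3367 -0.1146  0.167 ] rot [ 3.141  0.004 -0.421] t 31.4 lin [ 0.004 -0.004  0.008] rot [-0.001 -0.007 -0.011] w 0.019 F [-0.9 -0.3 -0.3]
pos [ 0.3371 -0.1148  0.168 ] rot [ 3.141e+00  3.000e-03 -4.220e-01] t 31.4 lin [ 0.002 -0.003  0.004] rot [-0.001 -0.005 -0.01 ] w 0.0186 F [-0.2  0.3 -2.1]
pos [ 0.3371 -0.1148  0.168 ] rot [ 3.141e+00  3.000e-03 -4.220e-01] t 31.4 lin [ 0.505 -0.232  0.004] rot [-0.001 -0.005 -0.01 ] w 0.0186 F [-0.2  0.3 -2.1]
blade-112 y -36:83,79,69 -33:83,79,69 -30:82,79,69 -27:84,79,71 -24:84,81,70 -21:84,81,72 -18:84,81,72 -15:79,78,74 -12:66,68,64 -9:75,78,73 -6:79,81,76 -3:57,58,56 0:69,70,66 3:69,71,68 6:71,72,67 9:84,86,80 12:71,73,68 15:73,75,70 18:73,75,70 21:57,57,52 24:78,76,69 27:78,76,69 30:84,80,70 33:86,82,71 36:85,81,71
blade-125 y -36:85,80,72 -33:85,82,70 -30:85,80,70 -27:85,80,70 -24:88,83,73 -21:84,80,70 -18:83,83,77 -15:105,108,100 -12:105,108,100 -9:109,111,104 -6:105,107,100 -3:106,108,101 0:108,110,103 3:108,110,103 6:108,110,103 9:107,109,101 12:106,110,102 15:109,112,104 18:110,111,104 21:110,111,104 24:105,107,99 27:70,67,59 30:84,80,70 33:84,80,70 36:84,80,70
rails y -42:31,29,32 -40:31,29,32 -38:29,29,30 -36:29,29,30 -34:29,32,32 -32:44,44,44 -30:44,44,44 -28:71,72,68 -26:69,70,67 -24:49,50,48 -22:49,50,48 -20:33,34,33 -18:31,33,33 -16:30,31,32 -14:30,31,32 -12:28,30,30 -10:37,33,32 -8:46,23,20 -6:45,30,27 -4:45,30,27 -2:29,30,30 0:33,33,31 2:32,32,31 4:32,32,31 6:33,34,34 8:35,41,35 10:31,42,37 12:31,42,37 14:33,46,36 16:40,32,25 18:59,35,25 20:31,41,34 22:31,41,34 24:33,37,33 26:33,37,33 28:36,41,37 30:36,41,37 32:63,65,61 34:69,71,67 36:57,59,55 38:57,59,55 40:33,36,32 42:28,35,31
```

```bash
python3 -m crank '{"linear":[[0.03,-0.016,0],[0.08,-0.039,0],[0.13,-0.062,0],[0.18,-0.085,0],[0.23,-0.107,0]],"delta_rot":[[0,0,-0.01],[0,0,-0.01],[0,0,-0.01],[0,0,-0.01],[0,0,-0.01]],"fingers":[-1,-1,-1,-1,-1]}' 100
python3 -m crank '{"linear":[[0.06,-0.027,0],[0.12,-0.055,0],[0.18,-0.082,0],[0.24,-0.11,0],[0.267,-0.122,0]],"delta_rot":[[0,0,0],[0,0,0],[0,0,0],[0,0,0],[0,0,0]],"fingers":[-1,-1,-1,-1,-1]}' 100
python3 - <<'E'
from h import *
H=P["H"];go(tcp(H,-27,0,87),H[2])
E
```

```text
clock: 31.9
position: [0.3968, -0.1426, 0.1702]
tool_rot: [-3.141, -0.002, -0.429]
force: [-0.7, 0.1, -0.6]
grip_width: 0.0186
finger_force: 98.3
clock: 32.4
position: [0.4638, -0.1733, 0.1701]
tool_rot: [-3.141, -0.003, -0.43]
force: [-0.5, -0.0, -2.1]
grip_width: 0.0182
finger_force: 98.3
pos [ 0.4638 -0.1733  0.1701] rot [-3.141e+00 -3.000e-03 -4.300e-01] t 32.4 lin [-0.009  0.006 -0.004] rot [0.001 0.005 0.005] w 0.0182 F [-0.5 -0.  -2.1]
```

Lift, retreat, raise as before.

```bash
python3 -m crank '{"linear":[[-0.007,0.005,0.02],[-0.007,0.005,0.04],[-0.007,0.005,0.065],[-0.007,0.005,0.09],[-0.007,0.005,0.12]],"delta_rot":[[0,0,0],[0,0,0],[0,0,0],[0,0,0],[0,0,0]],"fingers":[-1,-1,-1,-1,-1]}' 100
python3 -m crank '{"linear":[[-0.02,0.009,0],[-0.06,0.027,0],[-0.11,0.05,0.005],[-0.16,0.073,0.01],[-0.21,0.096,0.015]],"delta_rot":[[0,0,0],[0,0,0],[0,0,0],[0,0,0],[0,0,0]],"fingers":[-1,-1,-1,-1,-1]}' 100
python3 -m crank '{"linear":[[-0.05,0.022,0.01],[-0.1,0.045,0.03],[-0.14,0.064,0.07],[-0.16,0.073,0.12],[-0.16,0.073,0.17]],"delta_rot":[[0,0,0],[0,0,0],[0,0,0],[0,0,0],[0,0,0]],"fingers":[-1,-1,-1,-1,-1]}' 100
python3 -m crank '{"linear":[[0,0,0.05],[0,0,0.1],[0,0,0.15],[0,0,0.2],[0,0,0.22]],"delta_rot":[[0,0,0],[0,0,0],[0,0,0],[0,0,0],[0,0,0]],"fingers":[-1,-1,-1,-1,-1]}' 100
python3 - <<'E'
from h import *
K=P["K"];go(tcp(K,0,0,75),K[2]);f=grab_frame("top");prof(f)
E
```

```text
clock: 32.9
position: [0.4598, -0.1712, 0.1995]
tool_rot: [-3.141, -0.0, -0.43]
force: [0.4, -0.5, -2.2]
grip_width: 0.0184
finger_force: 98.3
clock: 33.4
position: [0.4059, -0.1467, 0.2022]
tool_rot: [3.141, 0.001, -0.43]
force: [-0.3, -0.2, -1.4]
grip_width: 0.0183
finger_force: 98.3
clock: 33.9
position: [0.3659, -0.1285, 0.2453]
tool_rot: [3.142, 0.001, -0.43]
force: [0.5, -0.2, -2.4]
grip_width: 0.0185
finger_force: 98.3
clock: 34.4
position: [0.367, -0.1289, 0.3007]
tool_rot: [-3.141, -0.001, -0.43]
force: [1.1, -0.3, -3.0]
grip_width: 0.0184
finger_force: 98.3
pos [ 0.367  -0.1289  0.3007] rot [-3.141e+00 -1.000e-03 -4.300e-01] t 34.4 lin [ 0.58   1.513 -0.575] rot [-1.000e-03  2.000e-03  2.194e+00] w 0.0184 F [ 1.1 -0.3 -3. ]
x -70:75,80,67 -65:72,79,67 -60:71,77,64 -55:68,73,62 -50:65,62,50 -45:102,67,45 -40:109,72,49 -35:107,70,47 -30:107,70,47 -25:106,71,46 -20:119,85,56 -15:108,73,47 -10:126,95,61 -5:120,90,58 0:119,90,58 5:120,86,57 10:119,83,54 15:117,82,53 20:107,71,46 25:106,70,46 30:106,70,47 35:106,70,46 40:106,69,45 45:107,70,47 50:92,54,35 55:60,52,46 60:30,32,29 65:31,30,29 70:31,30,31 75:31,31,31 80:31,43,36 85:28,28,29 90:29,46,34
y -60:30,31,34 -56:36,37,36 -52:36,39,36 -48:37,38,38 -44:33,36,34 -40:31,30,32 -36:44,33,29 -32:94,53,33 -28:105,68,45 -24:106,70,48 -20:107,71,49 -16:106,70,45 -12:106,69,46 -8:106,69,46 -4:107,69,45 0:107,71,46 4:108,71,47 8:109,73,48 12:116,79,52 16:113,76,49 20:114,78,50 24:123,86,56 28:124,87,57 32:106,67,42 36:86,51,32 40:49,49,41 44:62,63,59 48:49,52,47 52:28,34,29 56:30,34,32 60:31,41,35
```

```bash
python3 -m crank '{"linear":[[0.01,0.03,0],[0.03,0.09,0],[0.06,0.16,0],[0.09,0.24,0],[0.13,0.33,0]],"delta_rot":[[0,0,0.04],[0,0,0.13],[0,0,0.23],[0,0,0.35],[0,0,0.48]],"fingers":[-1,-1,-1,-1,-1]}' 100
python3 -m crank '{"linear":[[0.035,0.09,0],[0.07,0.18,0],[0.105,0.27,0],[0.14,0.36,0],[0.175,0.45,0]],"delta_rot":[[0,0,0.13],[0,0,0.26],[0,0,0.39],[0,0,0.52],[0,0,0.65]],"fingers":[-1,-1,-1,-1,-1]}' 100
python3 -m crank '{"linear":[[0.035,0.09,0],[0.07,0.18,0],[0.105,0.27,0],[0.14,0.36,0],[0.175,0.45,0]],"delta_rot":[[0,0,0.13],[0,0,0.26],[0,0,0.39],[0,0,0.52],[0,0,0.65]],"fingers":[-1,-1,-1,-1,-1]}' 100
python3 -m crank '{"linear":[[0.03,0.08,0],[0.06,0.16,0],[0.09,0.22,0],[0.11,0.27,0],[0.113,0.293,0]],"delta_rot":[[0,0,0.12],[0,0,0.23],[0,0,0.32],[0,0,0.39],[0,0,0.414]],"fingers":[-1,-1,-1,-1,-1]}' 100
python3 -m crank '{"linear":[[0,0,-0.08],[0,0,-0.2],[0,0,-0.32],[0,0,-0.44],[0,0,-0.54]],"delta_rot":[[0,0,0],[0,0,0],[0,0,0],[0,0,0],[0,0,0]],"fingers":[-1,-1,-1,-1,-1]}' 100
python3 - <<'E'
from h import *
K=P["K"];go(tcp(K,4,0,37),K[2]);f=grab_frame("scene");go(tcp(K,4,0,37),K[2]);prof(f)
E
```

```text
clock: 34.95
position: [0.4004, -0.0443, 0.2997]
tool_rot: [-3.142, 0.0, -0.173]
force: [1.3, 0.3, -2.0]
grip_width: 0.0185
finger_force: 98.3
clock: 35.45
position: [0.4443, 0.068, 0.2999]
tool_rot: [-3.141, 0.0, 0.167]
force: [0.4, -1.2, -2.2]
grip_width: 0.0187
finger_force: 98.3
clock: 35.95
position: [0.488, 0.1804, 0.2998]
tool_rot: [-3.141, 0.0, 0.507]
force: [0.1, -0.3, -2.5]
grip_width: 0.0185
finger_force: 98.3
clock: 36.45
position: [0.5159, 0.2533, 0.2995]
tool_rot: [-3.141, 0.0, 0.722]
force: [0.1, -0.3, -1.1]
grip_width: 0.0182
finger_force: 98.3
clock: 36.95
position: [0.5153, 0.2513, 0.1636]
tool_rot: [-3.142, 0.001, 0.718]
force: [0.4, 0.1, -3.1]
grip_width: 0.0186
finger_force: 98.3
pos [0.5153 0.2513 0.1636] rot [-3.142e+00  1.000e-03  7.180e-01] t 37.0 lin [-0.001  0.003 -0.178] rot [ 0.001 -0.001  0.001] w 0.0186 F [ 0.4  0.1 -3.1]
pos [0.5139 0.2506 0.16  ] rot [-3.141  0.005  0.718] t 37.0 lin [ 0.004  0.006 -0.164] rot [ 0.005 -0.009  0.   ] w 0.0185 F [-2.2 -2.5 -7.9]
x -70:58,56,51 -65:92,90,81 -60:108,107,97 -55:75,69,61 -50:70,41,29 -45:99,47,21 -40:108,56,19 -35:112,60,22 -30:114,63,26 -25:114,61,26 -20:114,59,18 -15:124,69,33 -10:136,77,34 -5:122,68,30 0:128,77,33 5:135,80,32 10:126,72,29 15:124,70,27 20:124,71,32 25:110,59,17 30:113,59,25 35:114,62,32 40:114,59,22 45:113,61,25 50:112,59,22 55:102,49,21 60:83,63,51 65:77,72,63 70:122,110,94 75:145,130,109 80:148,133,111 85:151,135,116 90:151,136,116
y -60:138,134,127 -56:143,138,131 -52:137,135,126 -48:96,92,87 -44:68,64,57 -40:62,52,43 -36:67,33,17 -32:94,39,15 -28:94,39,15 -24:110,57,23 -20:114,61,27 -16:117,64,29 -12:117,66,28 -8:117,60,18 -4:124,71,32 0:124,71,32 4:126,71,33 8:135,78,29 12:136,76,28 16:132,77,33 20:137,79,33 24:137,79,33 28:136,79,33 32:123,65,26 36:108,55,22 40:83,61,47 44:83,61,47 48:74,68,61 52:65,63,56 56:64,64,56 60:64,64,57
```

```bash
python3 -m crank '{"linear":[[0,0,-0.03],[0,0,-0.06],[0,0,-0.09],[0,0,-0.12],[0,0,-0.15]],"delta_rot":[[0,0,0],[0,0,0],[0,0,0],[0,0,0],[0,0,0]],"fingers":[-1,-1,-1,-1,-1]}' 100
python3 -m crank '{"linear":[[0,0,0],[0,0,0]],"delta_rot":[[0,0,0],[0,0,0]],"fingers":[-1,-1]}' 100
python3 - <<'E'
from h import *
K=P["K"];go(tcp(K,-130,0,37),K[2])
E
```

```text
clock: 37.5
position: [0.5159, 0.2518, 0.1273]
tool_rot: [3.141, -0.001, 0.718]
force: [0.4, 0.1, -1.6]
grip_width: 0.0183
finger_force: 98.3
clock: 37.7
position: [0.5157, 0.2517, 0.1275]
tool_rot: [-3.142, 0.0, 0.718]
force: [-0.2, 0.1, -1.4]
grip_width: 0.0182
finger_force: 98.3
pos [0.5157 0.2517 0.1275] rot [-3.142  0.     0.718] t 37.7 lin [-0.406 -0.352 -0.034] rot [ 0. -0.  0.] w 0.0182 F [-0.2  0.1 -1.4]
```

```bash
python3 -m crank '{"linear":[[0,0,-0.015],[0,0,-0.03],[0,0,-0.034],[0,0,-0.034]],"delta_rot":[[0,0,0],[0,0,0],[0,0,0],[0,0,0]],"fingers":[-1,-1,-1,-1]}' 100
python3 -m crank '{"linear":[[-0.02,-0.017,0],[-0.06,-0.052,0],[-0.1,-0.086,0],[-0.15,-0.129,0],[-0.2,-0.172,0]],"delta_rot":[[0,0,0],[0,0,0],[0,0,0],[0,0,0],[0,0,0]],"fingers":[-1,-1,-1,-1,-1]}' 100
python3 -m crank '{"linear":[[-0.06,-0.052,0],[-0.12,-0.103,0],[-0.18,-0.155,0],[-0.23,-0.198,0],[-0.23,-0.198,0]],"delta_rot":[[0,0,0],[0,0,0],[0,0,0],[0,0,0],[0,0,0]],"fingers":[-1,-1,-1,-1,-1]}' 100
python3 - <<'E'
from h import *
K=P["K"];go(tcp(K,-130,0,37),K[2]);f=grab_frame("scene")
g=line(f,K,52);g([(x,0) for x in range(-76,77,4)],0);g([(20,y) for y in range(-60,61,4)],1)
print("sole1",[f["image"][v,u] for u,v in proj(f,pt(K,[[3,-89,52]])).round().astype(int)])
E
```

```text
clock: 38.1
position: [0.5156, 0.2517, 0.1188]
tool_rot: [-3.141, 0.0, 0.718]
force: [-0.5, -0.5, -1.4]
grip_width: 0.0182
finger_force: 98.3
clock: 38.6
position: [0.4649, 0.2081, 0.1191]
tool_rot: [3.142, -0.0, 0.718]
force: [1.0, 0.3, -1.1]
grip_width: 0.0184
finger_force: 98.3
clock: 39.1
position: [0.4066, 0.1576, 0.1192]
tool_rot: [3.141, 0.001, 0.718]
force: [-0.3, -0.8, -1.9]
grip_width: 0.0182
finger_force: 98.3
pos [0.4066 0.1576 0.1192] rot [3.141e+00 1.000e-03 7.180e-01] t 39.1 lin [ 0.03   0.025 -0.001] rot [ 0.002 -0.002  0.002] w 0.0182 F [-0.3 -0.8 -1.9]
 x -76:69,65,62 -72:62,62,56 -68:55,53,49 -64:55,53,47 -60:53,50,47 -56:54,49,46 -52:50,40,35 -48:69,32,12 -44:92,45,14 -40:111,56,20 -36:116,61,25 -32:116,63,26 -28:113,59,22 -24:118,63,26 -20:116,64,28 -16:125,67,29 -12:128,71,32 -8:133,75,33 -4:134,77,30 0:131,78,38 4:126,70,33 8:122,69,27 12:128,72,32 16:127,72,31 20:124,67,30 24:128,71,34 28:120,66,25 32:115,59,21 36:114,62,32 40:118,64,29 44:115,62,28 48:115,63,29 52:116,62,24 56:105,54,20 60:86,47,29 64:69,58,52 68:63,59,54 72:69,66,61 76:132,122,110
 y -60:148,128,75 -56:120,98,65 -52:120,98,65 -48:81,71,58 -44:59,54,48 -40:57,32,23 -36:82,36,13 -32:101,48,12 -28:111,58,22 -24:111,58,22 -20:119,64,24 -16:122,67,29 -12:122,69,30 -8:120,66,22 -4:125,70,28 0:124,67,30 4:124,67,30 8:126,69,33 12:135,76,34 16:133,76,32 20:128,71,33 24:130,72,29 28:130,72,29 32:121,65,26 36:103,52,24 40:79,66,57 44:97,94,87 48:97,94,87 52:118,115,108 56:142,137,130 60:143,138,130
sole1 [array([152, 135,  82], dtype=uint8)]
```

```bash
python3 -m crank '{"linear":[[0,0,0.1],[0,0,0.25],[0,0,0.4],[0,0,0.55],[0,0,0.6]],"delta_rot":[[0,0,0],[0,0,0],[0,0,0],[0,0,0],[0,0,0]],"fingers":[-1,-1,-1,-1,-1]}' 100
python3 -m crank '{"linear":[[-0.02,-0.06,0],[-0.05,-0.16,0],[-0.08,-0.26,0],[-0.11,-0.36,0],[-0.14,-0.46,0]],"delta_rot":[[0,0,-0.1],[0,0,-0.25],[0,0,-0.41],[0,0,-0.57],[0,0,-0.73]],"fingers":[-1,-1,-1,-1,-1]}' 100
python3 -m crank '{"linear":[[-0.03,-0.1,0],[-0.06,-0.2,0],[-0.08,-0.28,0],[-0.11,-0.37,0],[-0.14,-0.46,0]],"delta_rot":[[0,0,-0.15],[0,0,-0.3],[0,0,-0.45],[0,0,-0.6],[0,0,-0.73]],"fingers":[-1,-1,-1,-1,-1]}' 100
python3 -m crank '{"linear":[[-0.03,-0.1,0],[-0.06,-0.2,0],[-0.1,-0.3,0],[-0.13,-0.4,0],[-0.14,-0.47,0]],"delta_rot":[[0,0,-0.15],[0,0,-0.3],[0,0,-0.45],[0,0,-0.6],[0,0,-0.73]],"fingers":[-1,-1,-1,-1,-1]}' 100
python3 - <<'E'
from h import *
H=P["H"];go(tcp(H,-163,-84,87),H[2]);
E
```

```text
clock: 39.65
position: [0.4094, 0.1601, 0.2725]
tool_rot: [3.14, -0.005, 0.719]
force: [-0.0, -0.3, -1.7]
grip_width: 0.0186
finger_force: 98.4
clock: 40.15
position: [0.3725, 0.0429, 0.2685]
tool_rot: [-3.141, 0.001, 0.331]
force: [0.3, -0.2, -1.7]
grip_width: 0.0182
finger_force: 98.4
clock: 40.65
position: [0.3377, -0.0719, 0.2688]
tool_rot: [-3.142, 0.0, -0.051]
force: [0.2, -0.1, -0.9]
grip_width: 0.0187
finger_force: 98.4
clock: 41.15
position: [0.3024, -0.1898, 0.2688]
tool_rot: [3.141, 0.0, -0.435]
force: [0.1, -0.1, -1.0]
grip_width: 0.0183
finger_force: 98.4
pos [ 0.3024 -0.1898  0.2688] rot [ 3.141  0.    -0.435] t 41.1 lin [ 0.002 -0.009 -0.399] rot [ 0.    -0.     0.015] w 0.0183 F [ 0.1 -0.1 -1. ]
```

```bash
python3 -m crank '{"linear":[[0.002,-0.009,-0.1],[0.002,-0.009,-0.2],[0.002,-0.009,-0.3],[0.002,-0.009,-0.4],[0.002,-0.009,-0.4]],"delta_rot":[[0,0,0.015],[0,0,0.015],[0,0,0.015],[0,0,0.015],[0,0,0.015]],"fingers":[-1,-1,-1,-1,-1]}' 100
python3 - <<'E'
from h import *
H=P["H"];f=grab_frame("top");go(tcp(H,-163,-84,87),H[2]);go(tcp(H,-23,-84,87),H[2])
for x in(-112,-118,-125): line(f,H,88,f"blade{x}")([(x,y) for y in range(-114,-50,3)],1)
line(f,H,95,"rails")([(-88,y) for y in range(-124,-42,2)],1)
E
```

```text
clock: 41.65
position: [0.3027, -0.1901, 0.1669]
tool_rot: [3.141, 0.005, -0.422]
force: [-1.0, 0.2, -1.5]
grip_width: 0.0185
finger_force: 98.3
pos [ 0.3032 -0.1904  0.1683] rot [ 3.141e+00  3.000e-03 -4.220e-01] t 41.7 lin [-0.001 -0.006  0.003] rot [-0.002 -0.006 -0.01 ] w 0.0184 F [ 0.1  0.1 -1. ]
pos [ 0.3032 -0.1904  0.1683] rot [ 3.141e+00  3.000e-03 -4.220e-01] t 41.7 lin [ 0.509 -0.238  0.003] rot [-0.002 -0.006 -0.01 ] w 0.0184 F [ 0.1  0.1 -1. ]
blade-112 y -114:92,87,78 -111:92,89,77 -108:92,89,78 -105:89,86,76 -102:73,71,65 -99:77,79,74 -96:63,64,58 -93:71,73,69 -90:56,56,53 -87:65,67,63 -84:83,84,80 -81:72,75,69 -78:72,73,69 -75:73,76,72 -72:64,65,61 -69:72,74,69 -66:72,74,69 -63:58,60,57 -60:69,70,64 -57:80,79,72 -54:85,81,71 -51:85,81,71
blade-118 y -114:96,90,80 -111:95,91,80 -108:96,92,80 -105:91,86,76 -102:91,86,76 -99:79,79,72 -96:72,74,69 -93:75,78,72 -90:72,74,69 -87:72,74,69 -84:74,74,70 -81:74,75,71 -78:73,74,70 -75:73,74,69 -72:72,74,70 -69:72,74,70 -66:74,76,71 -63:72,76,69 -60:71,72,67 -57:70,66,58 -54:70,66,58 -51:86,82,72
blade-125 y -114:92,87,77 -111:94
[... 166 characters left out ...]
9,111,104 -75:106,108,101 -72:105,108,99 -69:105,107,100 -66:108,109,103 -63:108,111,103 -60:110,111,106 -57:110,111,106 -54:84,80,70 -51:85,81,71
rails y -124:35,40,38 -122:35,40,38 -120:34,37,35 -118:32,40,36 -116:40,45,42 -114:40,45,42 -112:66,67,64 -110:70,71,66 -108:56,57,55 -106:56,57,55 -104:37,37,35 -102:31,36,34 -100:31,36,34 -98:30,33,33 -96:30,33,33 -94:35,33,29 -92:35,33,29 -90:52,35,28 -88:52,35,28 -86:35,27,27 -84:35,27,27 -82:36,42,40 -80:36,37,36 -78:36,37,36 -76:36,37,35 -74:36,37,35 -72:28,29,30 -70:28,29,30 -68:44,28,21 -66:44,28,21 -64:61,33,29 -62:61,33,29 -60:33,33,32 -58:33,33,32 -56:33,32,33 -54:48,49,48 -52:65,66,62 -50:68,69,64 -48:68,69,64 -46:43,44,39 -44:30,29,29
```

```bash
python3 -m crank '{"linear":[[0.026,-0.02,0],[0.076,-0.042,0],[0.126,-0.065,0],[0.176,-0.088,0],[0.226,-0.111,0]],"delta_rot":[[0,0,-0.01],[0,0,-0.01],[0,0,-0.01],[0,0,-0.01],[0,0,-0.01]],"fingers":[-1,-1,-1,-1,-1]}' 100
python3 -m crank '{"linear":[[0.06,-0.027,0],[0.12,-0.055,0],[0.18,-0.082,0],[0.24,-0.11,0],[0.276,-0.126,0]],"delta_rot":[[0,0,0],[0,0,0],[0,0,0],[0,0,0],[0,0,0]],"fingers":[-1,-1,-1,-1,-1]}' 100
python3 -m crank '{"linear":[[0,0,0.02],[0,0,0.04],[0,0,0.065],[0,0,0.09],[0,0,0.12]],"delta_rot":[[0,0,0],[0,0,0],[0,0,0],[0,0,0],[0,0,0]],"fingers":[-1,-1,-1,-1,-1]}' 100
python3 - <<'E'
from h import *
H=P["H"];go(tcp(H,-23,-84,119),H[2]);f=grab_frame("top");prof(f)
E
```

```text
clock: 42.2
position: [0.3619, -0.2191, 0.1704]
tool_rot: [-3.141, -0.003, -0.426]
force: [0.3, -0.1, -2.1]
grip_width: 0.0186
finger_force: 98.3
clock: 42.7
position: [0.4311, -0.2507, 0.1703]
tool_rot: [-3.142, -0.003, -0.426]
force: [0.6, 0.0, -2.0]
grip_width: 0.0185
finger_force: 98.3
clock: 43.2
position: [0.429, -0.2497, 0.1997]
tool_rot: [-3.142, -0.0, -0.426]
force: [0.4, 0.1, -2.4]
grip_width: 0.0186
finger_force: 98.3
pos [ 0.429  -0.2497  0.1997] rot [-3.142 -0.    -0.426] t 43.2 lin [ 0.006 -0.001  0.005] rot [-0.     0.    -0.003] w 0.0186 F [ 0.4  0.1 -2.4]
x -70:17,16,16 -65:17,17,19 -60:23,23,22 -55:21,21,17 -50:16,18,17 -45:16,18,16 -40:24,23,22 -35:13,18,16 -30:21,20,21 -25:34,31,26 -20:38,36,28 -15:37,35,28 -10:40,36,31 -5:37,32,25 0:37,35,28 5:37,35,28 10:28,27,23 15:19,20,21 20:24,19,21 25:30,45,36 30:43,64,51 35:35,59,45 40:36,62,48 45:37,61,48 50:38,63,48 55:38,63,48 60:32,52,41 65:39,64,48 70:39,64,48 75:39,64,48 80:38,65,47 85:37,63,48 90:36,63,47
y -60:37,61,47 -56:33,58,43 -52:35,60,45 -48:36,60,45 -44:35,59,45 -40:38,61,45 -36:39,60,47 -32:37,57,43 -28:37,61,47 -24:36,59,44 -20:34,59,43 -16:36,59,44 -12:38,59,44 -8:38,60,45 -4:26,28,26 0:24,19,21 4:26,24,27 8:26,26,26 12:24,25,26 16:29,29,30 20:26,23,26 24:24,24,25 28:22,22,23 32:23,24,23 36:23,26,22 40:26,28,27 44:27,28,27 48:23,22,22 52:23,24,27 56:25,27,25 60:24,27,26
```

Retreat and raise.

```bash
python3 -m crank '{"linear":[[-0.02,0.009,0],[-0.06,0.027,0],[-0.11,0.05,0.005],[-0.16,0.073,0.01],[-0.21,0.096,0.015]],"delta_rot":[[0,0,0],[0,0,0],[0,0,0],[0,0,0],[0,0,0]],"fingers":[-1,-1,-1,-1,-1]}' 100
python3 -m crank '{"linear":[[-0.05,0.022,0.01],[-0.1,0.045,0.03],[-0.14,0.064,0.07],[-0.16,0.073,0.12],[-0.16,0.073,0.17]],"delta_rot":[[0,0,0],[0,0,0],[0,0,0],[0,0,0],[0,0,0]],"fingers":[-1,-1,-1,-1,-1]}' 100
python3 -m crank '{"linear":[[0,0,0.05],[0,0,0.1],[0,0,0.15],[0,0,0.2],[0,0,0.22]],"delta_rot":[[0,0,0],[0,0,0],[0,0,0],[0,0,0],[0,0,0]],"fingers":[-1,-1,-1,-1,-1]}' 100
python3 - <<'E'
from h import *
K=P["K"];go(tcp(K,0,84,75),K[2]);f=grab_frame("top");prof(f)
E
```

```text
clock: 43.75
position: [0.3751, -0.2251, 0.2024]
tool_rot: [-3.142, 0.001, -0.426]
force: [-0.7, -0.2, -2.1]
grip_width: 0.0184
finger_force: 98.3
clock: 44.25
position: [0.3351, -0.2069, 0.2455]
tool_rot: [-3.141, 0.001, -0.426]
force: [0.6, -0.1, -3.6]
grip_width: 0.0185
finger_force: 98.3
clock: 44.75
position: [0.3363, -0.2074, 0.3009]
tool_rot: [-3.141, -0.001, -0.426]
force: [-0.2, 0.5, -2.4]
grip_width: 0.0187
finger_force: 98.3
pos [ 0.3363 -0.2074  0.3009] rot [-3.141e+00 -1.000e-03 -4.260e-01] t 44.8 lin [ 0.482  2.08  -0.576] rot [-1.000e-03  2.000e-03  2.186e+00] w 0.0187 F [-0.2  0.5 -2.4]
x -70:83,84,77 -65:107,110,102 -60:79,81,77 -55:30,28,29 -50:58,51,44 -45:56,52,43 -40:55,51,41 -35:54,49,40 -30:53,49,38 -25:59,54,44 -20:61,53,45 -15:56,52,43 -10:64,57,46 -5:61,55,45 0:67,62,49 5:67,61,49 10:62,58,47 15:56,51,40 20:53,48,39 25:53,49,39 30:55,49,39 35:54,50,39 40:54,48,39 45:37,33,27 50:26,26,24 55:63,65,61 60:66,68,63 65:42,44,40 70:57,59,54 75:59,61,56 80:43,45,42 85:51,52,48 90:66,67,62
y -60:94,89,77 -56:96,91,80 -52:94,90,78 -48:95,90,79 -44:94,89,78 -40:72,70,61 -36:30,27,26 -32:54,49,39 -28:55,49,40 -24:56,52,41 -20:53,48,41 -16:55,51,42 -12:52,47,40 -8:53,49,40 -4:55,50,40 0:53,48,39 4:53,45,38 8:55,49,40 12:52,47,38 16:55,50,41 20:56,51,42 24:67,61,48 28:35,32,27 32:27,25,24 36:37,39,37 40:41,40,39 44:37,38,36 48:55,56,54 52:70,73,68 56:44,45,41 60:33,32,33
```

```bash
python3 -m crank '{"linear":[[0.006,0.03,0],[0.02,0.09,0],[0.04,0.17,0],[0.06,0.26,0],[0.08,0.35,0]],"delta_rot":[[0,0,0.03],[0,0,0.1],[0,0,0.18],[0,0,0.28],[0,0,0.38]],"fingers":[-1,-1,-1,-1,-1]}' 100
python3 -m crank '{"linear":[[0.022,0.09,0],[0.044,0.18,0],[0.066,0.28,0],[0.088,0.37,0],[0.11,0.46,0]],"delta_rot":[[0,0,0.1],[0,0,0.2],[0,0,0.3],[0,0,0.4],[0,0,0.5]],"fingers":[-1,-1,-1,-1,-1]}' 100
python3 -m crank '{"linear":[[0.022,0.09,0],[0.044,0.18,0],[0.066,0.28,0],[0.088,0.37,0],[0.11,0.46,0]],"delta_rot":[[0,0,0.1],[0,0,0.2],[0,0,0.3],[0,0,0.4],[0,0,0.5]],"fingers":[-1,-1,-1,-1,-1]}' 100
python3 -m crank '{"linear":[[0.022,0.09,0],[0.044,0.18,0],[0.066,0.28,0],[0.088,0.37,0],[0.11,0.46,0]],"delta_rot":[[0,0,0.1],[0,0,0.2],[0,0,0.3],[0,0,0.4],[0,0,0.5]],"fingers":[-1,-1,-1,-1,-1]}' 100
python3 -m crank '{"linear":[[0.02,0.09,0],[0.04,0.18,0],[0.06,0.26,0],[0.08,0.32,0],[0.083,0.35,0]],"delta_rot":[[0,0,0.09],[0,0,0.17],[0,0,0.24],[0,0,0.29],[0,0,0.306]],"fingers":[-1,-1,-1,-1,-1]}' 100
python3 -m crank '{"linear":[[0,0,-0.08],[0,0,-0.2],[0,0,-0.32],[0,0,-0.44],[0,0,-0.54]],"delta_rot":[[0,0,0],[0,0,0],[0,0,0],[0,0,0],[0,0,0]],"fingers":[-1,-1,-1,-1,-1]}' 100
python3 -m crank '{"linear":[[0,0,0],[0,0,0]],"delta_rot":[[0,0,0],[0,0,0]],"fingers":[-1,-1]}' 100
python3 - <<'E'
from h import *
K=P["K"];go(tcp(K,4,84,37),K[2]);f=grab_frame("scene");prof(f)
E
```

```text
clock: 45.3
position: [0.3568, -0.1175, 0.2999]
tool_rot: [-3.142, 0.001, -0.221]
force: [-0.5, -0.2, -2.6]
grip_width: 0.0182
finger_force: 98.3
clock: 45.8
position: [0.3838, -0.0024, 0.2999]
tool_rot: [-3.141, 0.001, 0.041]
force: [0.6, 0.1, -2.9]
grip_width: 0.0182
finger_force: 98.3
clock: 46.3
position: [0.4117, 0.1121, 0.3001]
tool_rot: [-3.141, 0.0, 0.302]
force: [0.2, -0.6, -1.1]
grip_width: 0.0184
finger_force: 98.3
clock: 46.8
position: [0.4395, 0.2269, 0.3001]
tool_rot: [-3.141, 0.0, 0.563]
force: [0.7, -0.9, -2.5]
grip_width: 0.0183
finger_force: 98.3
clock: 47.3
position: [0.46, 0.3145, 0.2997]
tool_rot: [-3.141, 0.0, 0.722]
force: [0.2, -0.5, -2.4]
grip_width: 0.0186
finger_force: 98.3
clock: 47.8
position: [0.4596, 0.3123, 0.1636]
tool_rot: [-3.141, 0.001, 0.719]
force: [0.9, 0.8, -2.8]
grip_width: 0.0185
finger_force: 98.3
clock: 48.0
position: [0.46, 0.3127, 0.1657]
tool_rot: [-3.141, 0.0, 0.719]
force: [0.1, 0.6, -1.8]
grip_width: 0.0186
finger_force: 98.2
pos [0.46   0.3127 0.1657] rot [-3.141  0.     0.719] t 48.0 lin [-0.001  0.01  -0.187] rot [ 0.    -0.001 -0.
[... 170 characters left out ...]
5,43,27 -15:60,49,31 -10:57,46,31 -5:53,43,24 0:51,42,27 5:51,41,26 10:50,40,30 15:50,41,28 20:49,40,28 25:50,42,28 30:49,38,28 35:54,41,28 40:49,42,29 45:52,42,34 50:52,49,45 55:105,97,85 60:150,136,114 65:151,138,115 70:149,136,113 75:153,138,117 80:150,139,115 85:151,137,114 90:151,138,115
y -60:114,109,103 -56:77,77,68 -52:60,57,56 -48:42,38,34 -44:13,18,11 -40:13,18,11 -36:29,25,21 -32:45,36,27 -28:52,44,34 -24:51,41,31 -20:51,41,31 -16:47,35,19 -12:49,40,28 -8:47,37,26 -4:49,40,28 0:49,40,28 4:49,41,26 8:47,39,28 12:55,45,33 16:55,45,33 20:50,41,28 24:51,45,31 28:59,52,41 32:59,52,41 36:129,114,96 40:141,127,106 44:143,128,109 48:143,128,105 52:143,128,105 56:142,130,109 60:143,129,108
```

```bash
python3 -m crank '{"linear":[[0,0.01,-0.02],[0,0.01,-0.05],[0,0.01,-0.08],[0,0.01,-0.11],[0,0.01,-0.14]],"delta_rot":[[0,0,0],[0,0,0],[0,0,0],[0,0,0],[0,0,0]],"fingers":[-1,-1,-1,-1,-1]}' 100
python3 -m crank '{"linear":[[0,0,-0.02],[0,0,-0.04],[0,0,-0.047],[0,0,-0.047]],"delta_rot":[[0,0,0],[0,0,0],[0,0,0],[0,0,0]],"fingers":[-1,-1,-1,-1]}' 100
python3 - <<'E'
from h import *
K=P["K"];go(tcp(K,-130,84,37),K[2])
E
```

```text
clock: 48.55
position: [0.4599, 0.3149, 0.1295]
tool_rot: [-3.142, 0.0, 0.719]
force: [0.8, -0.0, -2.2]
grip_width: 0.0184
finger_force: 98.3
clock: 48.95
position: [0.4599, 0.315, 0.1183]
tool_rot: [-3.142, 0.0, 0.719]
force: [1.2, 0.4, -1.7]
grip_width: 0.0182
finger_force: 98.3
pos [0.4599 0.315  0.1183] rot [-3.142  0.     0.719] t 49.0 lin [-0.404 -0.352  0.003] rot [ 0.    -0.    -0.001] w 0.0182 F [ 1.2  0.4 -1.7]
```

```bash
python3 -m crank '{"linear":[[-0.02,-0.017,0],[-0.06,-0.052,0],[-0.1,-0.086,0],[-0.15,-0.129,0],[-0.2,-0.172,0]],"delta_rot":[[0,0,0],[0,0,0],[0,0,0],[0,0,0],[0,0,0]],"fingers":[-1,-1,-1,-1,-1]}' 100
python3 -m crank '{"linear":[[-0.06,-0.052,0],[-0.12,-0.103,0],[-0.18,-0.155,0],[-0.23,-0.198,0],[-0.23,-0.198,0]],"delta_rot":[[0,0,0],[0,0,0],[0,0,0],[0,0,0],[0,0,0]],"fingers":[-1,-1,-1,-1,-1]}' 100
python3 -m crank '{"linear":[[0,0,0.1],[0,0,0.2],[0,0,0.35],[0,0,0.5],[0,0,0.5]],"delta_rot":[[0,0,0],[0,0,0],[0,0,0],[0,0,0],[0,0,0]],"fingers":[-1,-1,-1,-1,-1]}' 100
python3 - <<'E'
from h import *
K=P["K"];f=grab_frame("scene")
g=line(f,K,52);g([(x,84) for x in range(-76,77,4)],0);g([(20,y) for y in range(30,131,4)],1)
print("others",[f["image"][v,u] for u,v in proj(f,pt(K,[[3,-89,52],[5,0,52]])).round().astype(int)])
M=P["M"];print(M);go(tcp(M,20,0,4.5),M[2])
E
```

```text
clock: 49.45
position: [0.4093, 0.2713, 0.1188]
tool_rot: [3.141, -0.0, 0.719]
force: [-0.3, -0.5, -1.4]
grip_width: 0.0183
finger_force: 98.3
clock: 49.95
position: [0.351, 0.2208, 0.1188]
tool_rot: [3.141, 0.001, 0.719]
force: [-0.0, 0.1, -0.8]
grip_width: 0.0184
finger_force: 98.3
clock: 50.45
position: [0.354, 0.2237, 0.2477]
tool_rot: [3.14, -0.007, 0.719]
force: [0.9, 0.6, -2.6]
grip_width: 0.0186
finger_force: 98.4
 x -76:71,66,60 -72:63,61,58 -68:60,57,51 -64:51,46,40 -60:52,51,46 -56:50,51,44 -52:30,29,21 -48:30,27,23 -44:39,30,18 -40:46,38,20 -36:51,40,27 -32:48,40,30 -28:49,43,24 -24:49,43,29 -20:56,47,30 -16:56,46,32 -12:59,47,33 -8:59,47,31 -4:55,48,32 0:64,53,36 4:63,53,36 8:57,46,32 12:59,49,36 16:53,44,26 20:50,41,25 24:51,45,33 28:44,38,25 32:49,42,25 36:45,40,29 40:46,37,26 44:46,35,23 48:48,41,26 52:47,37,26 56:40,38,36 60:60,57,52 64:66,65,58 68:66,66,58 72:70,67,62 76:92,88,77
 y 30:109,56,19 34:88,43,16 38:88,43,16 42:42,14,7 46:20,17,13 50:42,37,24 54:50,40,30 58:50,40,30 62:51,44,30 66:47,37,26 70:49,44,30 74:52,44,29 78:52,44,29 82:47,37,23 86:50,41,25 90:57,46,33 94:57,46,33 98:57,44,31 102:50,41,26 106:49,41,22 110:48,39,30 114:48,39,30 118:91,81,68 122:140,127,107 126:148,134,112 130:148,134,112
others [array([153, 137,  88], dtype=uint8), array([123,  73,  32], dtype=uint8)]
[ 0.56186328  0.09824574 -0.03319354]
pos [0.3534 0.2231 0.2455] rot [ 3.141 -0.005  0.719] t 50.5 lin [ 0.46  -0.487 -0.636] rot [-1.000e-03  9.000e-03 -1.436e+00] w 0.0183 F [-0.3 -0.5 -1.2]
```

```bash
python3 -m crank '{"linear":[[0.05,-0.05,0],[0.1,-0.12,0],[0.16,-0.18,0],[0.22,-0.24,0],[0.28,-0.3,0]],"delta_rot":[[0,0,-0.2],[0,0,-0.4],[0,0,-0.6],[0,0,-0.8],[0,0,-0.9]],"fingers":[-1,-1,-1,-1,-1]}' 100
python3 -m crank '{"linear":[[0.05,-0.05,0],[0.1,-0.1,0],[0.18,-0.187,-0.1],[0.18,-0.187,-0.25],[0.18,-0.187,-0.4]],"delta_rot":[[0,0,-0.2],[0,0,-0.4],[0,0,-0.536],[0,0,-0.536],[0,0,-0.536]],"fingers":[-1,-1,-1,-1,-1]}' 100
python3 -m crank '{"linear":[[0,0,-0.08],[0,0,-0.14],[0,0,-0.18],[0,0,-0.18]],"delta_rot":[[0,0,0],[0,0,0],[0,0,0],[0,0,0]],"fingers":[-1,-1,-1,-1]}' 100
python3 - <<'E'
from h import *
M=P["M"];go(tcp(M,20,0,4.5),M[2])
E
```

```text
clock: 51.0
position: [0.4228, 0.1466, 0.2427]
tool_rot: [3.141, 0.001, 0.244]
force: [-1.1, 0.2, -1.9]
grip_width: 0.0184
finger_force: 98.4
clock: 51.5
position: [0.4679, 0.0998, 0.1419]
tool_rot: [3.142, -0.001, -0.033]
force: [0.7, 0.8, -1.7]
grip_width: 0.0184
finger_force: 98.4
clock: 51.9
position: [0.4669, 0.1004, 0.0972]
tool_rot: [3.141, 0.002, -0.032]
force: [0.5, -0.2, -1.5]
grip_width: 0.0186
finger_force: 98.4
pos [0.4669 0.1004 0.0972] rot [ 3.141e+00  2.000e-03 -3.200e-02] t 51.9 lin [ 0.006  0.004 -0.043] rot [ 0.001 -0.004 -0.002] w 0.0186 F [ 0.5 -0.2 -1.5]
```

```bash
python3 -m crank '{"linear":[[0,0,-0.015],[0,0,-0.03],[0,0,-0.038],[0,0,-0.042],[0,0,-0.042]],"delta_rot":[[0,0,0],[0,0,0],[0,0,0],[0,0,0],[0,0,0]],"fingers":[-1,-1,-1,-1,-1]}' 100
python3 -m crank '{"linear":[[0,0,0],[0,0,0],[0,0,0],[0,0,0],[0,0,0.05]],"delta_rot":[[0,0,0],[0,0,0],[0,0,0],[0,0,0],[0,0,0]],"fingers":[0,0,0,0,0]}' 30
python3 -m crank '{"linear":[[0,0,0.1],[0,0,0.25],[0,0,0.4],[0,0,0.6],[0,0,0.8]],"delta_rot":[[0,0,0],[0,0,0],[0,0,0],[0,0,0],[0,0,0]],"fingers":[0,0,0,0,0]}' 30
python3 -m crank '{"linear":[[-0.2,0,0],[-0.3,0,0],[-0.3,0,0],[-0.3,0,0],[-0.3,0,0]],"delta_rot":[[0,0,0],[0,0,0],[0,0,0],[0,0,0],[0,0,0]],"fingers":[0,0,0,0,0]}' 30
python3 - <<'E'
from h import *
M=P["M"];f=grab_frame("scene")
g=line(f,M,6,"scene blade");g([(x,0) for x in range(-90,111,6)],0);g([(0,y) for y in range(-60,61,5)],1)
f=grab_frame("top");K=P["K"];H=P["H"]
print("soles top",[f["image"][v,u] for u,v in proj(f,pt(K,[[3,-89,52],[5,0,52],[3,84,52]])).round().astype(int)])
a=f["image"].astype(int);b=load("top1.npz")["image"].astype(int)
c=proj(f,pt(H,[[-35,0,290],[15,172,150]])).round().astype(int);print(c)
u,v=280,150;print("hood/ear region diff",np.abs(a-b)[140:180,285:395].mean())
E
```

```text
clock: 52.4
position: [0.4675, 0.1007, 0.0881]
tool_rot: [-3.142, -0.0, -0.033]
force: [0.2, 0.2, -1.3]
grip_width: 0.0184
finger_force: 98.4
clock: 52.9
position: [0.4667, 0.1006, 0.0999]
tool_rot: [3.141, 0.002, -0.033]
force: [-0.8, 0.3, -0.7]
grip_width: 0.043
finger_force: 0.0
clock: 53.4
position: [0.4667, 0.1005, 0.3034]
tool_rot: [-3.141, -0.0, -0.033]
force: [0.9, 0.2, -0.8]
grip_width: 0.0425
finger_force: 0.0
clock: 53.9
position: [0.393, 0.1007, 0.3008]
tool_rot: [-3.141, -0.001, -0.033]
force: [0.6, 0.2, -0.3]
grip_width: 0.0427
finger_force: 0.0
scene blade x -90:109,77,42 -84:117,83,45 -78:98,70,35 -72:82,58,33 -66:85,61,36 -60:72,57,44 -54:93,88,79 -48:103,102,93 -42:112,110,98 -36:115,112,103 -30:114,110,99 -24:112,110,101 -18:113,110,100 -12:113,111,102 -6:113,110,101 0:114,112,102 6:113,109,100 12:113,110,99 18:113,110,100 24:113,110,100 30:113,111,102 36:115,112,102 42:112,109,98 48:111,108,100 54:108,105,93 60:106,103,93 66:107,104,95 72:107,103,94 78:109,92,73 84:118,85,46 90:112,79,42 96:119,85,46 102:118,80,41 108:107,71,36
scene blade y -60:129,126,116 -55:127,125,116 -50:128,126,116 -45:119,115,106 -40:83,81,73 -35:121,111,96 -30:121,91,60 -25:113,79,42 -20:99,87,75 -15:112,109,98 -10:110,108,99 -5:114,113,101 0:114,112,102 5:110,108,98 10:112,112,100 15:112,109,100 20:116,111,101 25:118,91,64 30:114,77,41 35:120,81,43 40:118,82,43 45:127,98,66 50:146,133,110 55:150,137,115 60:152,140,118
soles top [array([132, 131, 108], dtype=uint8), array([109,  72,  47], dtype=uint8), array([64, 58, 44], dtype=uint8)]
[[349 191]
 [299 162]]
hood/ear region diff 1.5498484848484848
```

```bash
python3 -c "
from workcell import bot
print(bot.job_done())"
```

```text
the job is handed in; nothing more can be done
None
```

I handed the job in at about 54 s. The camera checks show the hood propped on its rod, all three soles flat in separate bays on the rack and within about 6 mm of the middle, and the spatula flat on its mat. The judge returned no verdict, and I did not check the hammer, pliers, tub and shoe at the end.

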